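# Find the perished rubber sample with the hardness gauge

## Robot

A 6-joint arm with a two-finger parallel gripper is mounted at the origin on the work surface. World frame = base frame: x ahead of the robot, y to its left, z up, the work surface at z = 0. Lengths are in m, angles in rad, forces in N, time in s.
With the tool pointing down it reaches from about 0.25 to 0.775 m from the base axis. Payload 4 kg.
Tool frame: the origin (TCP) lies at the very end of the fingers, on their centre line; the grasp point (between the pads) lies 19 mm behind it; y points along the fingers, x is the direction in which the jaws open and shut, and the axes are right-handed (so a half turn about y gives the same grasp; the last joint's range is limited). The gripper opens to 94 mm and grips with 3 to 60 N. Pads are 16 mm wide; open, the fingers measure 119 mm over their backs; the gripper's body (75 mm by 177 mm) begins 78 mm behind the grasp point.
Start: joints at [1.201, 0.087, 1.371, -0, 1.684, -0.103], TCP at [0.145, 0.531, 0.206] pointing down, gripper open.
Joint ranges: [-3.1, 3.1], [-0.76, 2.03], [0.27, 2.55], [-1.08, 4.22], [0.17, 2.65], [-2.57, 2.57]. Speed limits (rad/s): [2.79, 2.79, 3.14, 3.14, 3.14, 3.14].

## Interface

Orientations are given as [roll, pitch, yaw] about the fixed x, y, z axes, in that order (R = Rz(yaw) Ry(pitch) Rx(roll)).
In Python, from bench import robot gives the robot as it stands.
- The arm moves only by the shell command python3 -m handwheel 'ROWS' [OPENING]. ROWS is JSON, a list of rows, each an object with "delta_pos": the shift along the tool's x, y, z in mm, a list of three; "yaw": the turn about the tool's y in rad. A call has 1 to 12 rows; each row is the pose to reach, as a shift and turn from the pose commanded when the call began, along the tool's axes at that moment; what a row does not reach only later rows make up. A row lasts 1/10 s, in which the tool goes at most 50 mm and 8.59 degrees, less where a joint would pass 70% of its speed; a pose out of reach is approached as far as the arm can. A call with a gripper value outside its range is refused whole. OPENING is the closure in counts, from 0 (fully open) to 255 (shut), set as the call begins (- or left out, the last holds). The fingers move at their own pace and stop on an object; the grip force is fixed at half the most. Time passes only in rows, so rows that repeat a pose let the fingers close. It gives the time, the measured TCP pose, the force and the opening at its end, in the units of the state.
- robot.get_obs(): the state, without advancing time (a new reading comes with each control period).
- robot.snapshot(name): name is "scene" or "side" or "wrist"; returns a dict with "image" (480x640x3 uint8, red, green, blue), "fx", "fy", "cx", "cy" (pixels), "rvec" (rotation vector, rad) and "tvec" (3), from world to camera coordinates, as OpenCV has them. Camera axes: x right, y down, z forward; pixel columns grow to the right and rows downward; lengths in m; the calibration is good to about 2 mm. A picture is of the moment at which its call begins. There is no depth.
- robot.close_job(): hands the job in, once; it reports no verdict.
The state is a dict: "time": time; "joint_positions": joint angles; "qvel": joint speeds; "joint_torque": joint torques, N m; "tool_pos": TCP position; "ee_rot": TCP orientation; "wrist_force": force on the tool from outside, world axes, zero at the start; "wrist_torque": the same for the moment, N m; "width": finger opening in m.
Only numpy, scipy, OpenCV 4.12 (cv2) and the standard library are available. Lean on these libraries where they do the work, as an engineer would, in place of code of your own. Each camera call takes 0.05 s, during which the arm holds its last target.

## Task

One of the three rubber samples on the white board has gone soft. Take the yellow gauge and press its sprung pin squarely into the middle of each sample for about half a second, in order starting from the board's blue end, with about 10 N each time (at least 7, never above 13), and note how far the rubber sinks. Then put the gauge back home in its blue stand and set the soft sample upright and flat in the red tray, leaving the other two in their places and everything else alone.

Things in the scene. Friction and masses are not known exactly. Their poses are not given: they have to be found in the camera images.
- gauge: hand-held hardness gauge, 0.2 to 0.3 kg, standing upright in the stand. Origin: centre of the underside of its flange (38 dia, 6 thick), z up along the gauge. Above the flange a yellow square grip 30 x 30 (flats face its x and y), from 6 to 84 above the origin: hold it about 50 above the origin. Below the flange a steel nose 20 dia, 30 long; from the nose a sprung steel pin 6 dia sticks out 20 more (tip 50 below the origin)
- gauge_pin (a joint): how far the gauge's pin is pushed back up into the nose, m: 0 = fully out, 0.012 = stop. Spring 2 N per mm (so 10 N pushes it in 5 mm)
- gauge_tip (a point): tip of the gauge's pin; moves with the pin
- stand: fixed blue block 80 x 80 x 62 high, origin under its centre; in its top a round hole 26 dia, 58 deep with chamfered mouth that takes the gauge's nose and pin. The flange rests on the top
- stand_hole0 (a point): mouth of the hole, centre of the stand's top (62 above the table); the gauge's origin lies here when it stands home
- board: fixed white sample board 100 x 310 x 8, origin under its centre, long side along its y; a blue tab across the end at its +y marks the first end. Three grey round marks 115 apart along y, one sample on each
- place_1 (a point): centre of the mark nearest the blue tab, on the board's top
- place_2 (a point): centre of the middle mark
- place_3 (a point): centre of the mark farthest from the blue tab
- tray: fixed red reject tray, open, 140 x 140 outside, 22 high, wall 4, floor 4 to 5 thick; origin under its centre
- tray_in (a point): centre of the tray's inner floor
- sample_k: rubber test sample: aluminium cup 52 dia, 36 high, 0.1 to 0.2 kg, filled with rubber, black collar (2 below the rim) round a brown middle; origin centre of its underside, z up. The three look alike and their names and places tell nothing of their hardness. The brown round centre, 25 dia, flush with the rim, gives springily under the pin (travel 16): a sound sample about 0.2 mm per N (2 mm at 10 N), the perished one about 1 mm per N (10 mm at 10 N)
- sample_k_top (a point): middle of the rubber face of that sample, 36 above its origin; goes down as the rubber sinks and springs back (the perished one rests 0.25 mm lower, too little to see or measure)
- sample_m: rubber test sample: aluminium cup 52 dia, 36 high, 0.1 to 0.2 kg, filled with rubber, black collar (2 below the rim) round a brown middle; origin centre of its underside, z up. The three look alike and their names and places tell nothing of their hardness. The brown round centre, 25 dia, flush with the rim, gives springily under the pin (travel 16): a sound sample about 0.2 mm per N (2 mm at 10 N), the perished one about 1 mm per N (10 mm at 10 N)
- sample_m_top (a point): middle of the rubber face of that sample, 36 above its origin; goes down as the rubber sinks and springs back (the perished one rests 0.25 mm lower, too little to see or measure)
- sample_t: rubber test sample: aluminium cup 52 dia, 36 high, 0.1 to 0.2 kg, filled with rubber, black collar (2 below the rim) round a brown middle; origin centre of its underside, z up. The three look alike and their names and places tell nothing of their hardness. The brown round centre, 25 dia, flush with the rim, gives springily under the pin (travel 16): a sound sample about 0.2 mm per N (2 mm at 10 N), the perished one about 1 mm per N (10 mm at 10 N)
- sample_t_top (a point): middle of the rubber face of that sample, 36 above its origin; goes down as the rubber sinks and springs back (the perished one rests 0.25 mm lower, too little to see or measure)
- reagent: bystander: white reagent bottle, 80 dia x 170; to be left alone. Origin on its underside
- red_jar: bystander: white jar with red cap, 64 dia x 80; to be left alone. Origin on its underside
- tub: bystander: low white plastic tub, 60 dia x 28; to be left alone. Origin on its underside
- spare_ring: bystander: empty spare aluminium ring, 52 dia x 30 (no rubber in it); to be left alone. Origin on its underside
- weight: bystander: brass 200 g weight with knob, 32 dia x 46; to be left alone. Origin on its underside
- beaker: bystander: glass beaker, 68 dia x 80; to be left alone. Origin on its underside
- spatula: bystander: narrow steel laboratory spatula lying flat, 160 long; to be left alone. Origin on its underside

How it is judged:
By the outcome, as a careful person would: the job done as asked, in the order asked, and still so for the second after the job is handed in, with the robot touching nothing.
It also fails if it takes over 72 s, if anything falls off the work surface, if the arm or the gripper's body presses on something with over 40 N, if the wrist force passes 120 N, or if a joint passes its speed limit or range.

## Working session

There is one attempt and no reset: what is moved stays moved. The work goes in short steps, Python scripts to look and compute and a shell command to move; the robot and the scene stay as the last step left them, time stands still between calls to the robot, and variables do not carry over. Pictures are saved under pics/ and viewed, and the job is handed in when it is done.

```bash
ls; mkdir -p pics
python3 - <<'E'
from bench import robot
import cv2
o=robot.get_obs()
for k,v in o.items(): print(k,v)
for n in ["scene","side","wrist"]:
    s=robot.snapshot(n); cv2.imwrite(f"pics/{n}0.png",s["image"][:,:,::-1]); print(n,s["fx"],s["fy"],s["cx"],s["cy"],s["rvec"],s["tvec"])
E
```

```text
pics
time 0.0
joint_positions [ 1.20091123e+00  8.79679174e-02  1.37221389e+00  6.46711457e-06
  1.68360308e+00 -1.03075552e-01]
qvel [ 5.14042375e-04  6.98970145e-04 -3.28221477e-04 -8.54297588e-05
  7.18869136e-04 -1.66819453e-03]
joint_torque [ 9.02823795e-04 -3.40177310e+01 -3.02438164e+01  7.20583065e-02
  3.26555280e-02 -1.39424951e-04]
tool_pos [0.14480443 0.53003873 0.2043176 ]
ee_rot [-1.57056437  0.00217994  1.30398776]
wrist_force [-0.1004404   0.10955411  0.62949704]
wrist_torque [ 0.03209842 -0.01175122  0.01526564]
width 0.09394472318255387
scene 541.6385411745081 541.6385411745081 315.76353388661306 238.4175040700866 [ 1.17195521  2.38511869 -0.95660169] [ 0.37777312 -0.2960113   1.45685825]
side 475.8076123313017 475.8076123313017 312.34357308144405 249.18380075115658 [ 2.12358105 -0.64185058  0.2957021 ] [-0.51387307  0.25283794  0.76757663]
wrist 418.4071810065977 418.4071810065977 316.3095527277023 240.0962454905966 [-2.31634055 -1.76900841 -0.24107527] [-0.5499379  -0.02907672  0.39127604]
```

View pics/scene0.png

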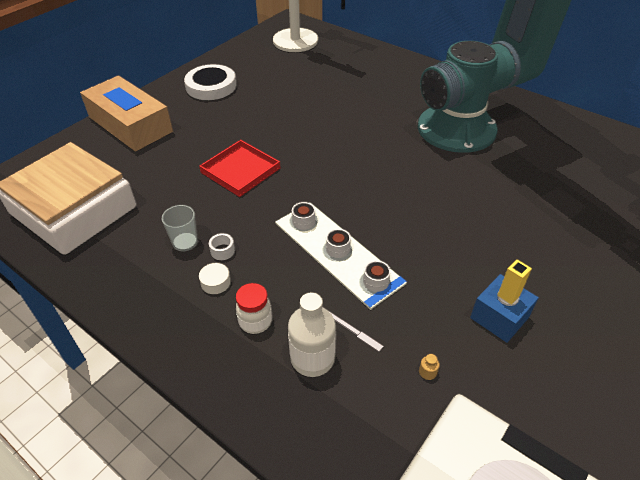

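View pics/side0.png

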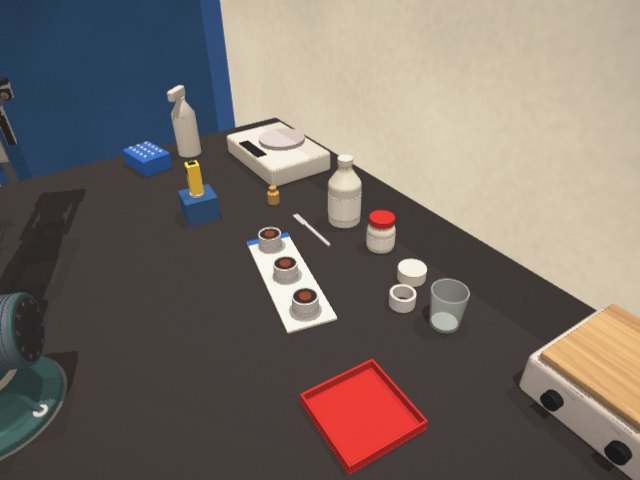

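View pics/wrist0.png

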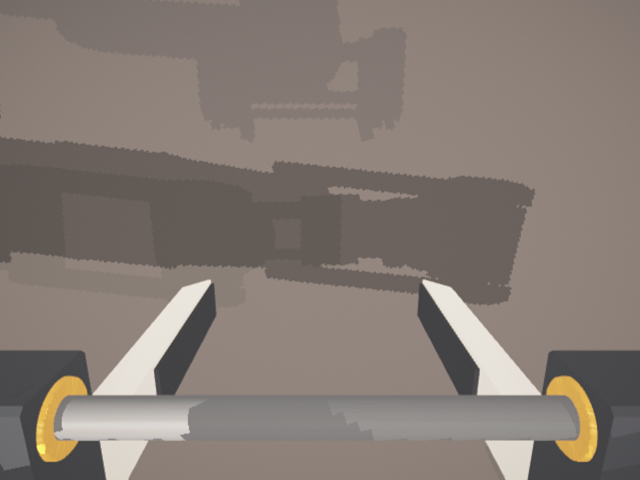

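```bash
cat > h.py <<'E'
import numpy as np, cv2
from scipy.optimize import least_squares
from scipy.spatial.transform import Rotation as Ro
def cam(s):
    return (np.array([[s["fx"],0,s["cx"]],[0,s["fy"],s["cy"]],[0,0,1]]),np.array(s["rvec"],float),np.array(s["tvec"],float))
def proj(c,P):
    return cv2.projectPoints(np.array(P,float).reshape(-1,1,3),c[1],c[2],c[0],None)[0].reshape(-1,2)
def onplane(c,uv,z):
    K,r,t=c; R=cv2.Rodrigues(r)[0]; C=-R.T@t
    d=R.T@np.linalg.inv(K)@np.array([uv[0],uv[1],1.0]); return C+d*(z-C[2])/d[2]
def tri(cs,uvs):
    A=[];b=[]
    for (K,r,t),uv in zip(cs,uvs):
        R=cv2.Rodrigues(r)[0]; C=-R.T@t; d=R.T@np.linalg.inv(K)@np.array([uv[0],uv[1],1.0]); d/=np.linalg.norm(d)
        M=np.eye(3)-np.outer(d,d); A.append(M); b.append(M@C)
    p=np.linalg.lstsq(np.vstack(A),np.hstack(b),rcond=None)[0]
    return p,np.linalg.norm(np.vstack(A)@p-np.hstack(b))
def crop(img,x0,y0,x1,y1,k,name):
    c=cv2.resize(img[y0:y1,x0:x1],None,fx=k,fy=k,interpolation=cv2.INTER_CUBIC); cv2.imwrite("pics/"+name+".png",c)
E
python3 - <<'E'
from h import *
a=cv2.imread("pics/scene0.png"); b=cv2.imread("pics/side0.png")
A=cv2.resize(a[190:350,265:465],None,fx=4,fy=4*0.93); 
crop(a,270,195,410,310,5,"c1"); crop(a,465,255,545,345,6,"c2")
crop(b,235,215,345,335,5,"c3"); crop(b,170,150,230,230,7,"c4"); crop(b,295,355,430,470,5,"c5");crop(a,195,135,285,200,8,"c6")
E
```

```text
(no output)
```

View pics/c1.png

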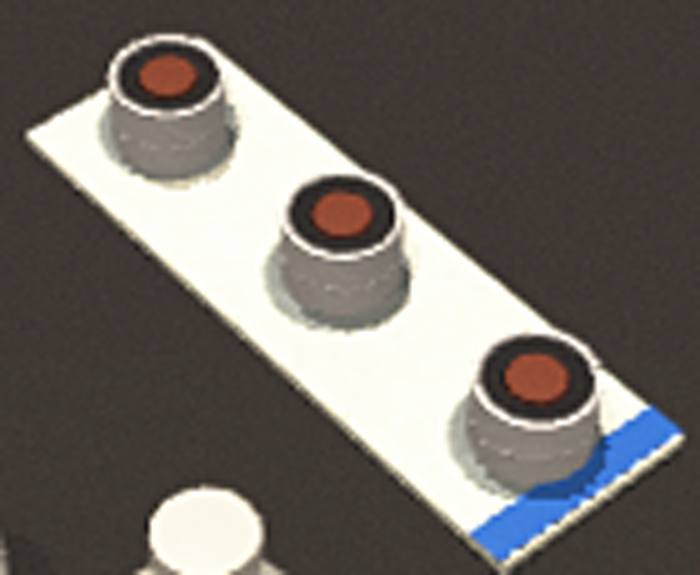

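View pics/c2.png

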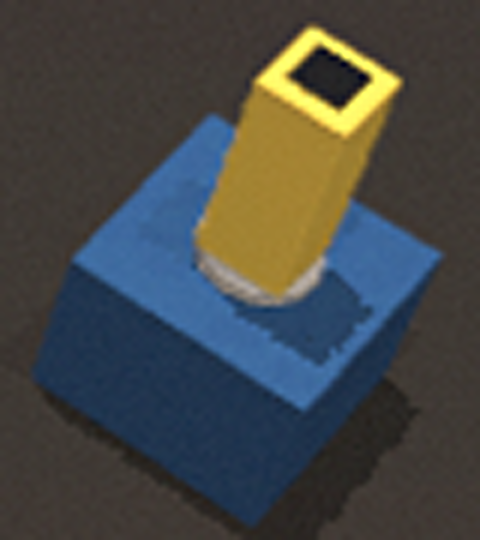

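View pics/c3.png

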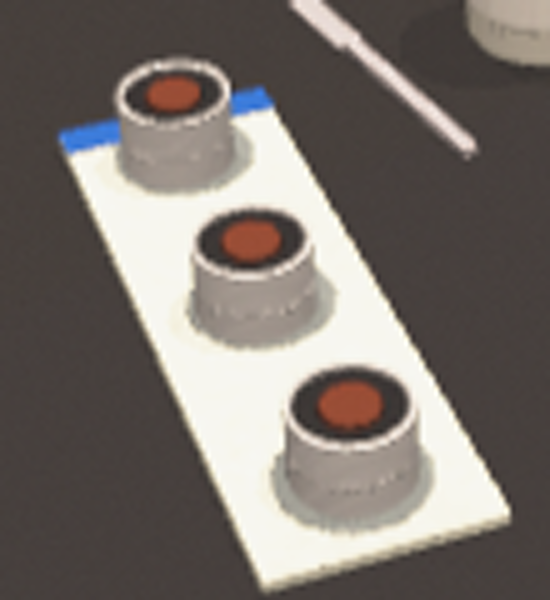

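View pics/c4.png

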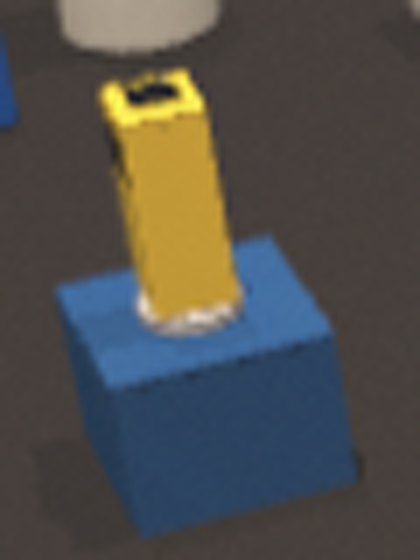

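View pics/c5.png

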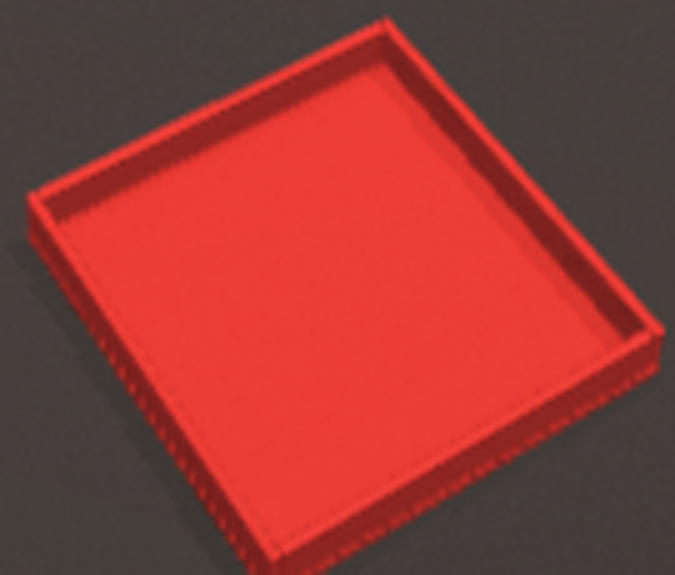

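Run:
```python
from h import *
from bench import robot
S=cam(robot.snapshot("scene"));D=cam(robot.snapshot("side"))
import pickle; pickle.dump((S,D),open("cams.pkl","wb"))
f=lambda x0,y0,k,u:np.array([x0+(u[0]+.5)/k-.5,y0+(u[1]+.5)/k-.5])
def brown(fn,p):
    im=cv2.imread(fn)[:,:,::-1].astype(int); r,g,b=im[...,0],im[...,1],im[...,2]
    m=(r>1.7*g)&(r>80); n,l,st,ce=cv2.connectedComponentsWithStats(m.astype(np.uint8))
    i=min(range(1,n),key=lambda i:np.hypot(*(ce[i]-p))); return ce[i],st[i][4]
for s,d in zip([(536,378),(343,214),(167,76)],[(174,95),(251,241),(350,405)]):
    ps,na=brown("pics/scene0.png",f(270,195,5,s)); pd,nb=brown("pics/side0.png",f(235,215,5,d))
    print("sample",tri([S,D],[ps,pd]),onplane(S,ps,.044)[:2],onplane(D,pd,.044)[:2],na,nb)
for cn,cc,lst in [("gS",S,[f(465,255,6,u) for u in [(254,82),(313,26),(402,82),(347,137)]]),("gD",D,[f(170,150,7,u) for u in [(101,92),(187,70),(208,113),(122,127)]])]:
    P=np.array([onplane(cc,u,.146) for u in lst]); print(cn,P.mean(0),np.round(P[:,:2],4).tolist())
for cn,cc,lst in [("stS",S,[f(465,255,6,u) for u in [(212,113),(72,261),(306,411),(442,256)]]),("stD",D,[f(170,150,7,u) for u in [(56,290),(270,236),(332,330),(110,388)]])]:
    P=np.array([onplane(cc,u,.062) for u in lst]); print(cn,P.mean(0),np.round(P[:,:2],4).tolist())
P=np.array([onplane(D,f(235,215,5,u),.008) for u in [(62,133),(268,90),(510,517),(265,580)]]);print("board",P.mean(0),np.round(P[:,:2],4).tolist())
P=np.array([onplane(D,f(295,355,5,u),.022) for u in [(388,17),(30,197),(275,562),(663,330)]]);print("tray",P.mean(0),np.round(P[:,:2],4).tolist())
```

```text
sample (array([0.57744177, 0.12315337, 0.0426199 ]), np.float64(0.0005789448438452116)) [0.57807245 0.12390738] [0.57677009 0.12089928] 100 56
sample (array([0.55201718, 0.00996856, 0.04241671]), np.float64(0.0004105716781895339)) [0.5529733  0.01097238] [0.55123423 0.00789337] 81 73
sample (array([ 0.53126436, -0.09989599,  0.04260979]), np.float64(0.0004724678945486667)) [ 0.53208007 -0.09877851] [ 0.53069005 -0.10150438] 69 93
gS [0.50231144 0.35656694 0.146     ] [[0.5155, 0.3398], [0.4852, 0.3443], [0.4899, 0.3732], [0.5186, 0.369]]
gD [0.50050549 0.34999873 0.146     ] [[0.4877, 0.3669], [0.5186, 0.3659], [0.5118, 0.3301], [0.4839, 0.3371]]
stS [0.50125367 0.35629426 0.062     ] [[0.4565, 0.3209], [0.5367, 0.3123], [0.5451, 0.3913], [0.4667, 0.4006]]
stD [0.50145989 0.35479716 0.062     ] [[0.4661, 0.3971], [0.5461, 0.3902], [0.5365, 0.3122], [0.4572, 0.3196]]
board [0.55551586 0.00787928 0.008     ] [[0.5415, 0.1702], [0.6389, 0.1459], [0.5676, -0.1543], [0.4741, -0.1303]]
tray [ 0.48056257 -0.34382016  0.022     ] [[0.5536, -0.2774], [0.4151, -0.2716], [0.4078, -0.4101], [0.5457, -0.4162]]
```

View pics/c6.png

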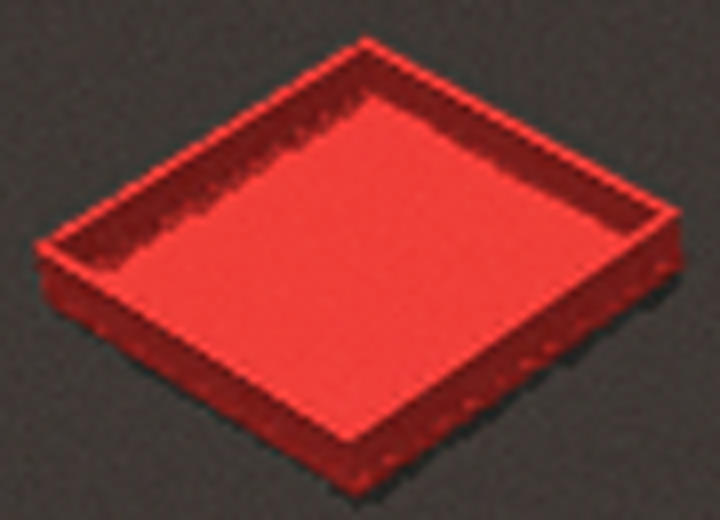

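```bash
cat >> h.py <<'E'
def toolR(o): return Ro.from_euler('xyz',o["ee_rot"]).as_matrix()
def step(o,target,yaw=None):
    """tool-axis delta mm to target TCP, and tool-y turn"""
    R=toolR(o); d=R.T@(np.array(target)-np.array(o["tool_pos"]))*1000
    t=None if yaw is None else -(yaw-np.arctan2(R[1,0],R[0,0]))
    return np.round(d,1),t,np.round(R,4).tolist()
E
python3 - <<'E'
from h import *
from bench import robot
o=robot.get_obs(); s=robot.snapshot("wrist"); K,r,t=cam(s); Rc=cv2.Rodrigues(r)[0]; C=-Rc.T@t; R=toolR(o)
print("cam in tool",R.T@(C-o["tool_pos"]),"axes",(R.T@Rc.T).round(3).tolist())
print(step(o,[.5013,.3557,.26],np.radians(82)))
S,D=__import__('pickle').load(open("cams.pkl","rb"))
# bottle etc
for n,uv,z in [("bottle cap",(311,302),.17),("jar",(252,295),.08),("weight",(431,358),.046),("spat a",(330,315),0.002),("spat b",(381,347),.002)]: print(n,onplane(S,uv,z))
print("tray S",np.mean([onplane(S,(195+(u+.5)/8-.5,135+(v+.5)/8-.5),.022) for u,v in [(366,38),(37,247),(352,442),(680,212)]],0))
E
```

```text
cam in tool [ 0.0005039  -0.17954041  0.07746051] axes [[1.0, 0.0, 0.001], [-0.001, -0.269, 0.963], [0.0, -0.963, -0.269]]
(array([ -74.5,  -55. , -389.8]), np.float64(-0.1271982772115614), [[0.2637, -0.0003, -0.9646], [0.9646, -0.0009, 0.2637], [-0.001, -1.0, 0.0001]])
bottle cap [0.78975884 0.1289512  0.17      ]
jar [ 0.79045116 -0.0080529   0.08      ]
weight [0.68689269 0.30568287 0.046     ]
spat a [0.69521699 0.09722286 0.002     ]
spat b [0.69532832 0.21381266 0.002     ]
tray S [ 0.48006442 -0.34197273  0.022     ]
```

```bash
python3 -m handwheel '[{"delta_pos":[-20,-20,-50],"yaw":-0.1},{"delta_pos":[-74,-55,-390],"yaw":-0.127},{"delta_pos":[-74,-55,-390],"yaw":-0.127},{"delta_pos":[-74,-55,-390],"yaw":-0.127},{"delta_pos":[-74,-55,-390],"yaw":-0.127},{"delta_pos":[-74,-55,-390],"yaw":-0.127},{"delta_pos":[-74,-55,-390],"yaw":-0.127},{"delta_pos":[-74,-55,-390],"yaw":-0.127},{"delta_pos":[-74,-55,-390],"yaw":-0.127},{"delta_pos":[-74,-55,-390],"yaw":-0.127},{"delta_pos":[-74,-55,-390],"yaw":-0.127}]' 0
python3 - <<'E'
from h import *
from bench import robot
s=robot.snapshot("wrist"); o=robot.get_obs(); cv2.imwrite("pics/w1.png",s["image"][:,:,::-1]); print(o["time"],o["tool_pos"],o["ee_rot"])
import pickle; pickle.dump((cam(s),o),open("w1.pkl","wb"))
E
```

```text
time: 1.4
tool_pos: [0.5008, 0.3569, 0.2603]
ee_rot: [-1.57, -0.0, 1.432]
wrist_force: [-0.3, -0.1, 0.6]
width: 0.0938
1.45 [0.50046298 0.35715636 0.26054105] [-1.57021204e+00 -3.07692582e-04  1.43266474e+00]
```

View pics/w1.png

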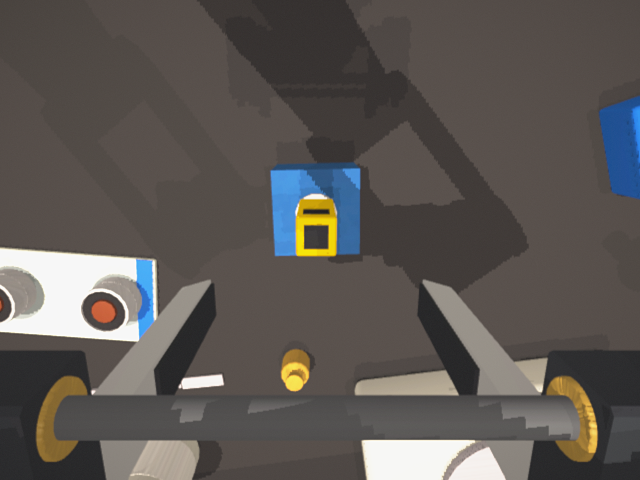

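Run:
```python
from h import *
import pickle
c,o=pickle.load(open("w1.pkl","rb"))
im=cv2.imread("pics/w1.png"); crop(im,255,150,385,270,5,"c7")
print(onplane(c,(316.5,237.5),.146), [onplane(c,u,.062)[:2] for u in [(274,254.5),(360,252),(360,169),(272,171)]])
```

```text
[0.50365872 0.3572468  0.146     ] [array([0.53725469, 0.31204524]), array([0.5460709 , 0.39296033]), array([0.46874744, 0.40155247]), array([0.45960067, 0.3232258 ])]
```

View pics/c7.png

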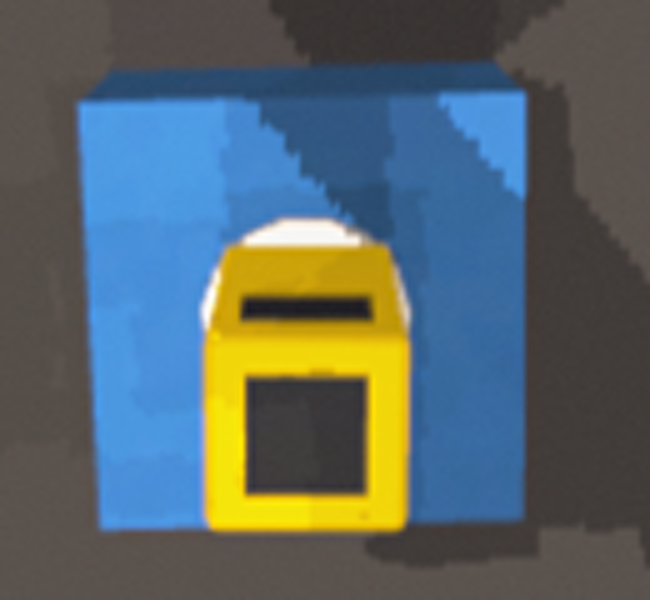

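Run:
```python
from h import *
from bench import robot
print(step(robot.get_obs(),[.5033,.3568,.093],np.radians(82)))
```

```text
(array([ -0. , 167.5,  -3. ]), np.float64(0.0014947506535931687), [[0.1377, -0.0005, -0.9905], [0.9905, 0.0004, 0.1377], [0.0003, -1.0, 0.0006]])
```

```bash
python3 -m handwheel '[{"delta_pos":[0,45,-3],"yaw":0},{"delta_pos":[0,90,-3],"yaw":0},{"delta_pos":[0,130,-3],"yaw":0},{"delta_pos":[0,155,-3],"yaw":0},{"delta_pos":[0,167,-3],"yaw":0},{"delta_pos":[0,167,-3],"yaw":0},{"delta_pos":[0,167,-3],"yaw":0}]'
python3 -m handwheel '[{"delta_pos":[0,0,0],"yaw":0},{"delta_pos":[0,0,0],"yaw":0},{"delta_pos":[0,0,0],"yaw":0},{"delta_pos":[0,0,0],"yaw":0},{"delta_pos":[0,0,0],"yaw":0},{"delta_pos":[0,0,0],"yaw":0},{"delta_pos":[0,0,0],"yaw":0},{"delta_pos":[0,0,0],"yaw":0}]' 255
```

```text
time: 2.15
tool_pos: [0.5049, 0.357, 0.0954]
ee_rot: [-1.573, -0.002, 1.432]
wrist_force: [-0.3, 0.2, 0.7]
width: 0.0941
time: 2.95
tool_pos: [0.5047, 0.3559, 0.0934]
ee_rot: [-1.571, 0.0, 1.431]
wrist_force: [-0.1, 0.1, 0.4]
width: 0.0338
```

```bash
python3 -m handwheel '[{"delta_pos":[0,0,0],"yaw":0},{"delta_pos":[0,0,0],"yaw":0},{"delta_pos":[0,0,0],"yaw":0}]'
python3 - <<'E'
from bench import robot
o=robot.get_obs(); print(o["wrist_force"],o["wrist_torque"],o["tool_pos"])
E
```

```text
time: 3.25
tool_pos: [0.5047, 0.3559, 0.0934]
ee_rot: [-1.571, 0.0, 1.431]
wrist_force: [-0.1, -0.7, 0.0]
width: 0.0302
[-0.08428726 -0.7273153   0.02878488] [ 0.06533187 -0.03885298 -0.03016411] [0.50465911 0.35592354 0.09338759]
```

```bash
python3 -m handwheel '[{"delta_pos":[0,-10,0],"yaw":0},{"delta_pos":[0,-40,0],"yaw":0},{"delta_pos":[0,-80,0],"yaw":0},{"delta_pos":[0,-108,0],"yaw":0},{"delta_pos":[0,-108,0],"yaw":0},{"delta_pos":[0,-108,0],"yaw":0}]'
python3 - <<'E'
from h import *
from bench import robot
o=robot.get_obs(); print(o["wrist_force"],o["wrist_torque"],o["tool_pos"],o["width"])
print(step(o,[.577,.1225,.170]))
s=robot.snapshot("scene");cv2.imwrite("pics/scene1.png",s["image"][:,:,::-1]);crop(s["image"][:,:,::-1],440,200,560,340,4,"c8")
s=robot.snapshot("side");crop(s["image"][:,:,::-1],140,80,260,230,4,"c9")
E
```

```text
time: 3.85
tool_pos: [0.5047, 0.3559, 0.2014]
ee_rot: [-1.571, -0.0, 1.431]
wrist_force: [0.3, 1.1, -2.7]
width: 0.0297
[ 0.30359239  1.10557923 -2.65585759] [ 0.0082134   0.00253603 -0.00984276] [0.50467048 0.35592479 0.2014072 ] 0.029652245380907986
(array([-221.1,   31.4, -104.1]), None, [[0.1394, 0.0004, -0.9902], [0.9902, 0.0003, 0.1394], [0.0004, -1.0, -0.0004]])
```

View pics/c8.png

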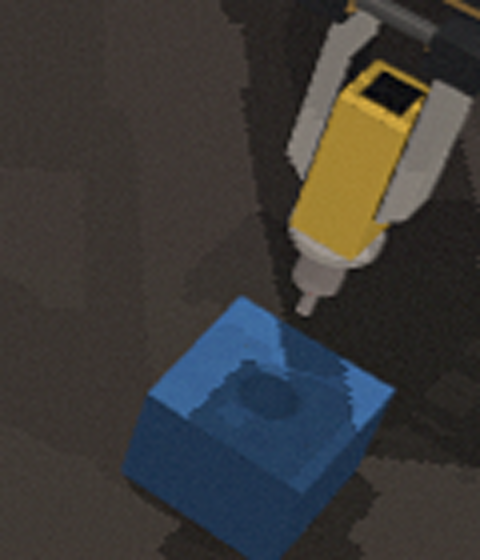

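View pics/c9.png

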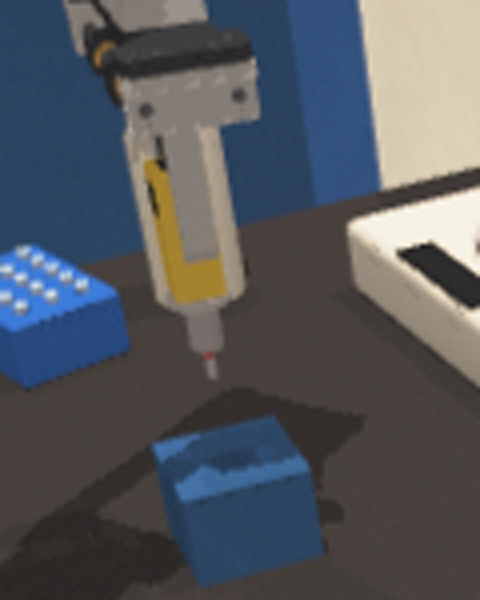

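Run:
```python
from h import *
import pickle
S,D=pickle.load(open("cams.pkl","rb"))
print(tri([S,D],[(515.5,278.3),(192.9,174.1)]),onplane(S,(515.5,278.3),.1204),onplane(D,(192.9,174.1),.1204)); print(onplane(S,(440+270/4,200+396/4),.062))
```

```text
(array([0.50052902, 0.35645693, 0.11641145]), np.float64(0.0004820729288985597)) [0.50380893 0.35713356 0.1204    ] [0.49828607 0.34810001 0.1204    ]
[0.50443122 0.35786697 0.062     ]
```

```bash
python3 - <<'E'
from h import *
from bench import robot
print(step(robot.get_obs(),[.5788,.1225,.150]))
E
python3 -m handwheel '[{"delta_pos":[-45,0,-20],"yaw":0},{"delta_pos":[-90,0,-41],"yaw":0},{"delta_pos":[-135,5,-62],"yaw":0},{"delta_pos":[-180,20,-90],"yaw":0},{"delta_pos":[-210,40,-100],"yaw":0},{"delta_pos":[-221,50,-106],"yaw":0},{"delta_pos":[-221,50,-106],"yaw":0},{"delta_pos":[-221,50,-106],"yaw":0}]'
python3 - <<'E'
from h import *
from bench import robot
o=robot.get_obs(); print(o["wrist_force"],o["tool_pos"],o["width"])
s=robot.snapshot("scene");crop(s["image"][:,:,::-1],340,220,420,310,6,"d1")
s=robot.snapshot("side");crop(s["image"][:,:,::-1],235,180,315,270,6,"d2")
s=robot.snapshot("wrist");cv2.imwrite("pics/w2.png",s["image"][:,:,::-1])
E
```

```text
(array([-219.9,   48.8, -107.1]), None, [[0.1393, -0.0042, -0.9902], [0.9902, -0.0024, 0.1393], [-0.0029, -1.0, 0.0038]])
time: 4.75
tool_pos: [0.5781, 0.1233, 0.1504]
ee_rot: [-1.568, -0.001, 1.431]
wrist_force: [0.5, 0.4, -2.1]
width: 0.0296
[ 0.48167636  0.37608926 -2.07367432] [0.57808459 0.12330707 0.15037728] 0.029600710973196092
```

View pics/d1.png

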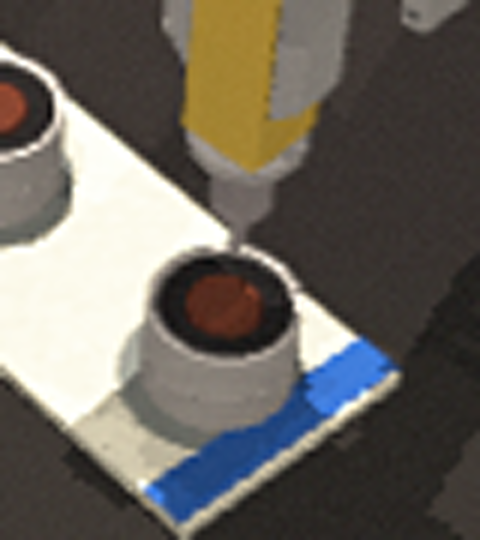

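View pics/d2.png

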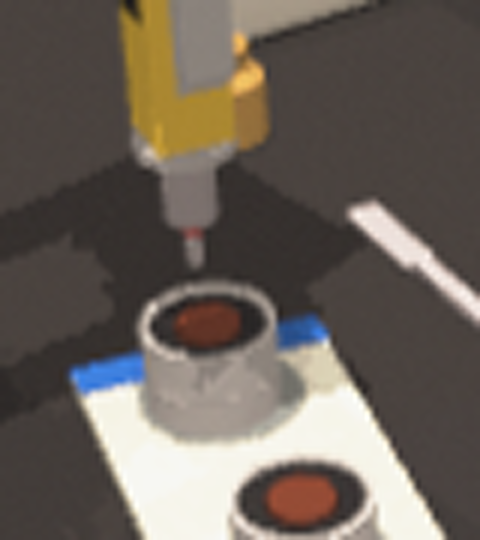

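View pics/w2.png

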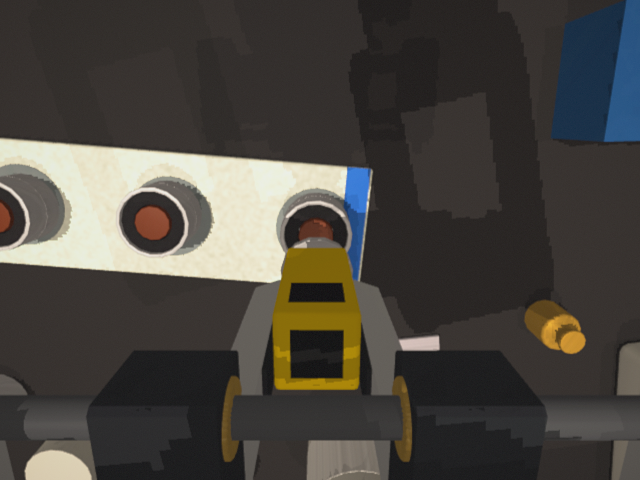

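```bash
cat >> h.py <<'E'
def diff(tipS,tipD,saS,saD,tcp,h=.0814,ztop=.044):
    import pickle
    S,D=pickle.load(open("cams.pkl","rb")); tip=np.array(tcp)-[0,0,h]; out=[]
    for c,t,s in ((S,tipS,saS),(D,tipD,saD)):
        b=np.array(t)-proj(c,[tip])[0]; print("bias px",b.round(1), "tip->sample offset mm",((onplane(c,np.array(s)-b,ztop)-tip)[:2]*1e3).round(1))
    print("tri diff mm",((tri([S,D],[saS,saD])[0]-tri([S,D],[tipS,tipD])[0])*1e3).round(1))
E
python3 - <<'E'
from h import *
diff((379.4,261.1),(267.6,224.3),(377.3,270.6),(269.8,233.9),(.5781,.1233,.1504))
E
```

```text
bias px [ 1.8 -0.6] tip->sample offset mm [ 3.8 -0.2]
bias px [-0.8  0.9] tip->sample offset mm [ 1.9 -2.8]
tri diff mm [  2.8  -0.8 -26.5]
```

```bash
python3 -m handwheel '[{"delta_pos":[-0.4,10,-2.4],"yaw":0},{"delta_pos":[-0.4,18,-2.4],"yaw":0},{"delta_pos":[-0.4,18,-2.4],"yaw":0},{"delta_pos":[-0.4,18,-2.4],"yaw":0}]'
python3 - <<'E'
from h import *
from bench import robot
o=robot.get_obs(); print(o["wrist_force"],o["tool_pos"],o["width"])
s=robot.snapshot("scene");crop(s["image"][:,:,::-1],350,240,410,300,9,"d3")
s=robot.snapshot("side");crop(s["image"][:,:,::-1],245,200,305,260,9,"d4")
E
```

```text
time: 5.3
tool_pos: [0.5807, 0.1218, 0.1328]
ee_rot: [-1.569, 0.0, 1.431]
wrist_force: [0.2, 0.1, -1.7]
width: 0.0297
[ 0.16280498  0.0789423  -1.68798365] [0.58071756 0.12179184 0.13275129] 0.029746257225364593
```

View pics/d3.png

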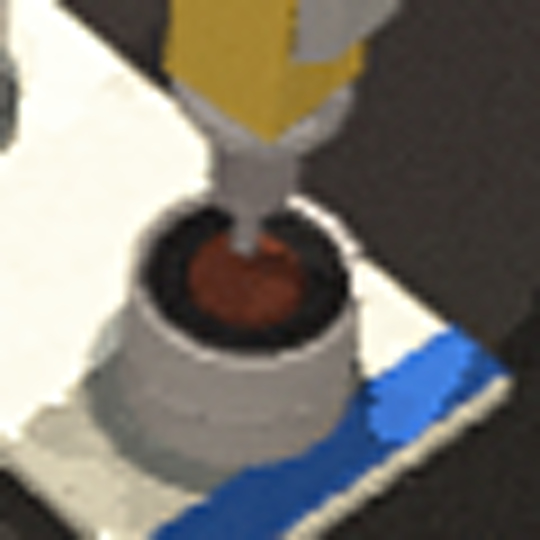

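View pics/d4.png

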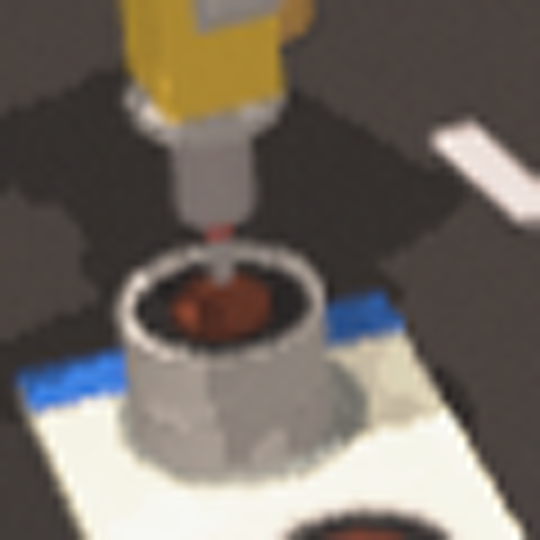

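Run:
```python
from h import *
S=lambda u,v:(350+u/9-.44,240+v/9-.44)
D=lambda u,v:(245+u/9-.44,200+v/9-.44)
diff(S(246,251),D(222,277),S(245.5,280),D(221.5,303),(.5807,.1218,.1328))
```

```text
bias px [ 1.3 -0.6] tip->sample offset mm [1.4 1.4]
bias px [-1.1  0.4] tip->sample offset mm [-0.9 -0.2]
tri diff mm [ 0.1  1.1 -8.6]
```

```bash
python3 -m handwheel '[{"delta_pos":[0.8,2,0],"yaw":0},{"delta_pos":[0.8,6,0],"yaw":0},{"delta_pos":[0.8,6,0],"yaw":0}]'
python3 -m handwheel '[{"delta_pos":[0,2.5,0],"yaw":0},{"delta_pos":[0,5,0],"yaw":0},{"delta_pos":[0,5,0],"yaw":0}]'
python3 - <<'E'
from bench import robot
from h import *
s=robot.snapshot("scene");crop(s["image"][:,:,::-1],350,240,410,300,9,"d5")
s=robot.snapshot("side");crop(s["image"][:,:,::-1],245,200,305,260,9,"d6")
for i in range(2):
  o=robot.get_obs(); print(o["time"],o["wrist_force"],o["tool_pos"],o["width"]); robot.snapshot("side")
E
```

```text
time: 5.7
tool_pos: [0.5809, 0.1223, 0.1267]
ee_rot: [-1.57, 0.0, 1.431]
wrist_force: [-0.0, -0.0, -1.8]
width: 0.0297
time: 6.0
tool_pos: [0.5815, 0.1224, 0.123]
ee_rot: [-1.571, -0.0, 1.431]
wrist_force: [-0.8, -0.0, 1.0]
width: 0.0301
6.1 [-0.63633692  0.27479217  1.01123046] [0.58146234 0.12236806 0.12326742] 0.029907151327587596
6.15 [-0.66004884 -0.25116572  1.64592783] [0.58145555 0.12236349 0.12316535] 0.030164970254389183
```

View pics/d5.png

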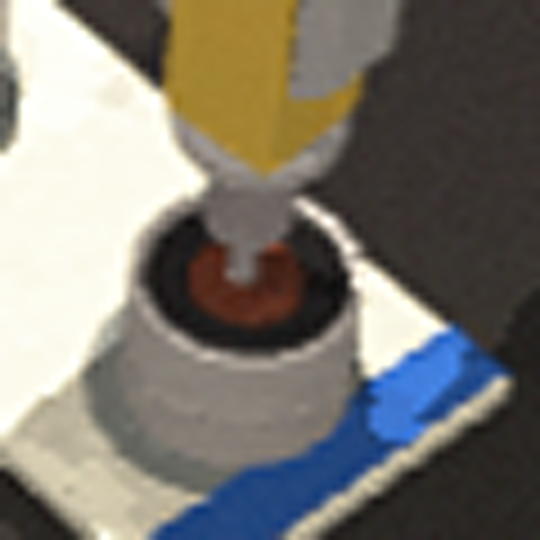

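View pics/d6.png

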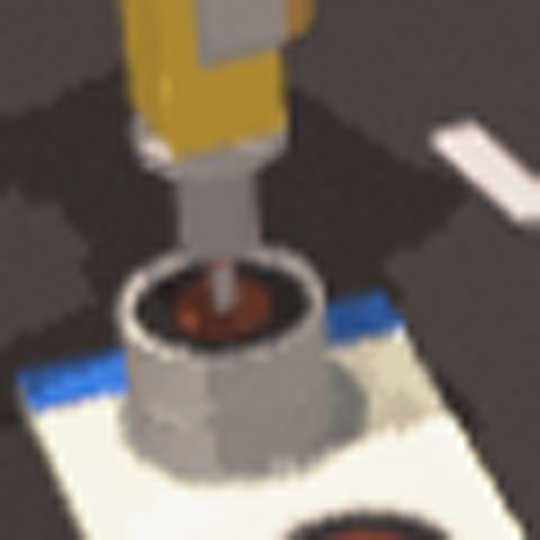

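```bash
python3 -m handwheel '[{"delta_pos":[0,1.5,0],"yaw":0},{"delta_pos":[0,3,0],"yaw":0},{"delta_pos":[0,3,0],"yaw":0}]'
```

```text
time: 6.5
tool_pos: [0.5816, 0.1224, 0.1203]
ee_rot: [-1.572, -0.0, 1.431]
wrist_force: [-1.7, -0.6, 6.2]
width: 0.0298
```

```bash
python3 -m handwheel '[{"delta_pos":[0,1.3,0],"yaw":0},{"delta_pos":[0,1.3,0],"yaw":0}]'; python3 -m handwheel '[{"delta_pos":[0,0,0],"yaw":0},{"delta_pos":[0,0,0],"yaw":0},{"delta_pos":[0,0,0],"yaw":0}]'
python3 - <<'E'
from bench import robot
from h import *
o=robot.get_obs(); print(o["time"],o["wrist_force"],o["tool_pos"],o["ee_rot"])
s=robot.snapshot("side");crop(s["image"][:,:,::-1],245,200,305,260,9,"d7")
o=robot.get_obs(); print(o["time"],o["wrist_force"],o["tool_pos"])
E
```

```text
time: 6.7
tool_pos: [0.5815, 0.1224, 0.1193]
ee_rot: [-1.572, -0.0, 1.431]
wrist_force: [-2.5, -1.0, 6.2]
width: 0.0301
time: 7.0
tool_pos: [0.5815, 0.1224, 0.1195]
ee_rot: [-1.572, -0.0, 1.431]
wrist_force: [-1.6, -0.9, 6.8]
width: 0.0299
7.0 [-1.61931844 -0.85005225  6.83772012] [0.58150834 0.12237079 0.11945946] [-1.57197759e+00 -2.79783451e-04  1.43099914e+00]
7.05 [-2.01150769 -0.76475778  7.19408785] [0.58150946 0.12237196 0.1194694 ]
```

View pics/d7.png

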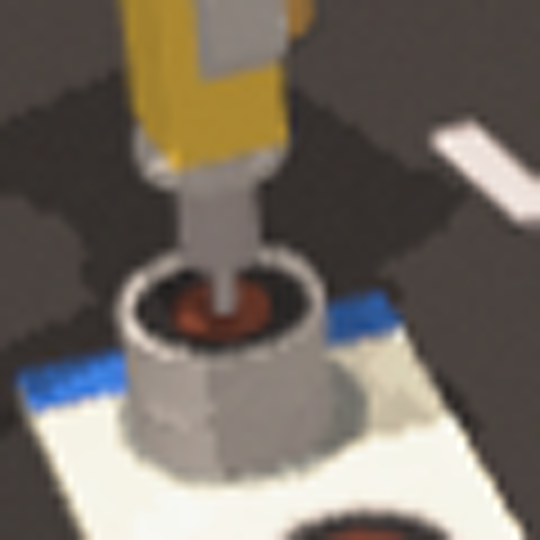

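```bash
python3 -m handwheel '[{"delta_pos":[0,0.7,0],"yaw":0},{"delta_pos":[0,0.7,0],"yaw":0}]'; python3 -m handwheel '[{"delta_pos":[0,-3,0],"yaw":0},{"delta_pos":[0,-8,0],"yaw":0},{"delta_pos":[0,-25,0],"yaw":0},{"delta_pos":[0,-40,0],"yaw":0},{"delta_pos":[0,-40,0],"yaw":0},{"delta_pos":[0,-40,0],"yaw":0}]'
python3 - <<'E'
from bench import robot
from h import *
o=robot.get_obs(); print(o["time"],o["wrist_force"],o["tool_pos"],o["ee_rot"])
s=robot.snapshot("scene");cv2.imwrite("pics/scene2.png",s["image"][:,:,::-1])
c=cam(s)
im=s["image"].astype(int); r,g,b=im[...,0],im[...,1],im[...,2]; m=(r>1.7*g)&(r>70)&(b<g*1.3)
n,l,st,ce=cv2.connectedComponentsWithStats(m.astype(np.uint8))
for i in range(1,n):
    if 30<st[i][4]<200: print(st[i],ce[i],onplane(c,ce[i],.044))
print(step(o,[.5551,.0098,.150]), step(o,[.534,-.101,.15])[0])
E
```

```text
time: 7.25
tool_pos: [0.5815, 0.1224, 0.1189]
ee_rot: [-1.572, -0.0, 1.431]
wrist_force: [-2.5, 0.1, 6.1]
width: 0.0302
time: 7.85
tool_pos: [0.5814, 0.1224, 0.1573]
ee_rot: [-1.571, -0.0, 1.431]
wrist_force: [-0.5, -0.7, -2.2]
width: 0.0298
7.85 [-0.49286775 -0.65323912 -2.22664921] [0.58143528 0.1224463  0.15730232] [-1.57113264e+00 -2.33592175e-04  1.43103329e+00]
[298 206  11   8  69] [303.14492754 209.8115942 ] [ 0.53208007 -0.09877851  0.044     ]
[332 233  13   9  82] [337.91463415 237.45121951] [0.55311685 0.01069966 0.044     ]
[371 266  13  10  98] [377.01020408 270.33673469] [0.57829537 0.12414881 0.044     ]
(array([-115.2,    7.3,   10.4]), None, [[0.1393, 0.0004, -0.9902], [0.9902, 0.0002, 0.1393], [0.0002, -1.0, -0.0003]]) [-227.9    7.2   15.8]
```

View pics/scene2.png

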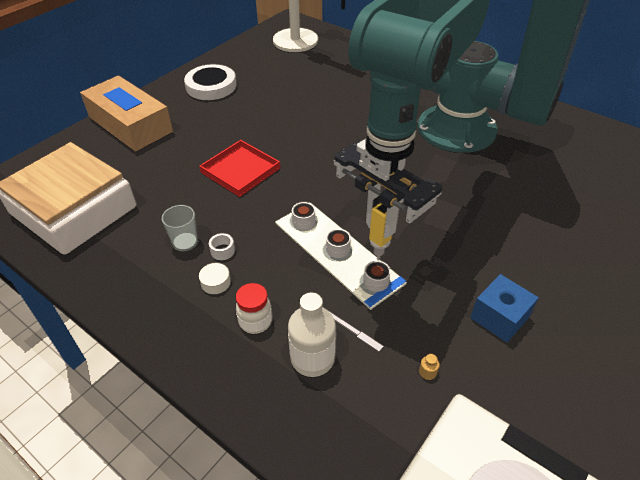

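```bash
python3 - <<'E'
from bench import robot
from h import *
print(step(robot.get_obs(),[.556,.0093,.133])[0])
E
python3 -m handwheel '[{"delta_pos":[-45,0,4],"yaw":0},{"delta_pos":[-90,0,8],"yaw":0},{"delta_pos":[-110,10,9.4],"yaw":0},{"delta_pos":[-115.6,20,9.4],"yaw":0},{"delta_pos":[-115.6,24,9.4],"yaw":0},{"delta_pos":[-115.6,24,9.4],"yaw":0},{"delta_pos":[-115.6,24,9.4],"yaw":0}]'
python3 - <<'E'
from h import *
from bench import robot
o=robot.get_obs(); print(o["wrist_force"],o["tool_pos"],o["width"])
s=robot.snapshot("scene");crop(s["image"][:,:,::-1],310,207,370,267,9,"e3")
s=robot.snapshot("side");crop(s["image"][:,:,::-1],255,230,315,290,9,"e4")
E
```

```text
[-115.4   23.6    8.9]
time: 8.6
tool_pos: [0.556, 0.0105, 0.1332]
ee_rot: [-1.57, -0.001, 1.433]
wrist_force: [-0.2, 0.5, -2.3]
width: 0.03
[-0.16369947  0.51699396 -2.30112585] [0.55604321 0.01050082 0.13320146] 0.030040945741248597
```

View pics/e3.png

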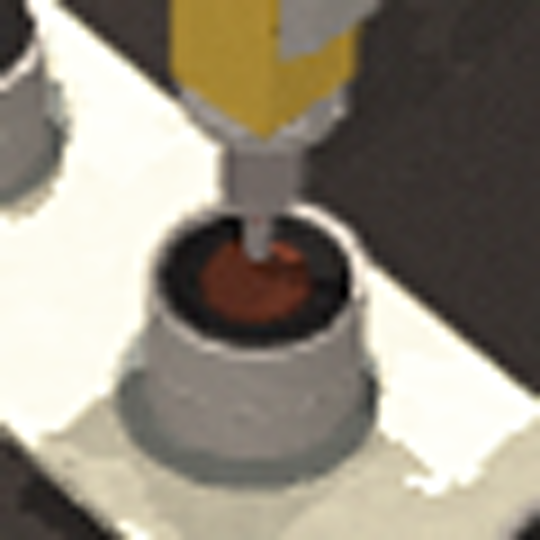

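View pics/e4.png

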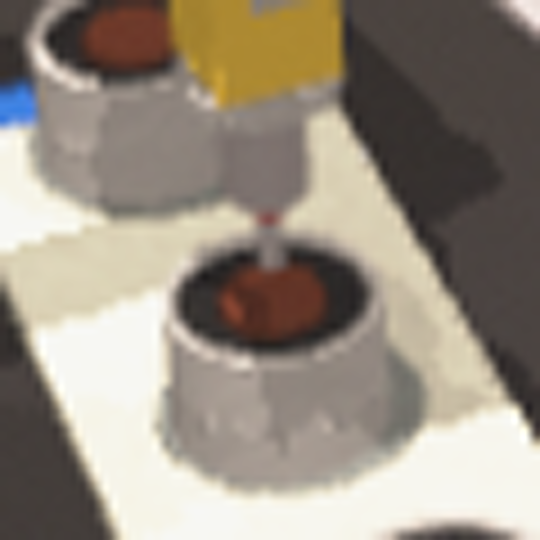

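Run:
```python
from h import *
S=lambda u,v:(310+u/9-.44,207+v/9-.44)
D=lambda u,v:(255+u/9-.44,230+v/9-.44)
diff(S(260,252),D(271,264),S(256.5,279.5),D(273,301.5),(.556,.0105,.1332))
```

```text
bias px [ 1.4 -1. ] tip->sample offset mm [1.4 0.2]
bias px [-1.3  0.6] tip->sample offset mm [-2.  -3.5]
tri diff mm [ -0.5  -0.9 -10.1]
```

```bash
python3 -m handwheel '[{"delta_pos":[-1.2,3,0],"yaw":0},{"delta_pos":[-1.2,6,0],"yaw":0},{"delta_pos":[-1.2,9,0],"yaw":0},{"delta_pos":[-1.2,12,0],"yaw":0},{"delta_pos":[-1.2,12,0],"yaw":0}]'
python3 - <<'E'
from bench import robot
from h import *
o=robot.get_obs(); print(o["time"],o["wrist_force"],o["tool_pos"],o["width"])
s=robot.snapshot("side");crop(s["image"][:,:,::-1],255,230,315,290,9,"e5")
o=robot.get_obs(); print(o["time"],o["wrist_force"],o["tool_pos"],o["width"])
s=robot.snapshot("scene");crop(s["image"][:,:,::-1],310,207,370,267,9,"e6")
o=robot.get_obs(); print(o["time"],o["wrist_force"],o["tool_pos"],o["width"])
E
```

```text
time: 9.2
tool_pos: [0.5558, 0.0082, 0.1215]
ee_rot: [-1.571, -0.0, 1.431]
wrist_force: [0.2, 0.6, 0.2]
width: 0.0297
9.2 [0.19505141 0.6040131  0.15755524] [0.55580797 0.00820301 0.12149186] 0.02970098951467384
9.25 [-0.05298303  0.93608317  0.09095215] [0.55579581 0.00818821 0.12178147] 0.03024768419433578
9.3 [0.07687752 0.78940494 0.92330121] [0.55578057 0.0081764  0.1218701 ] 0.029977471418291518
```

View pics/e5.png

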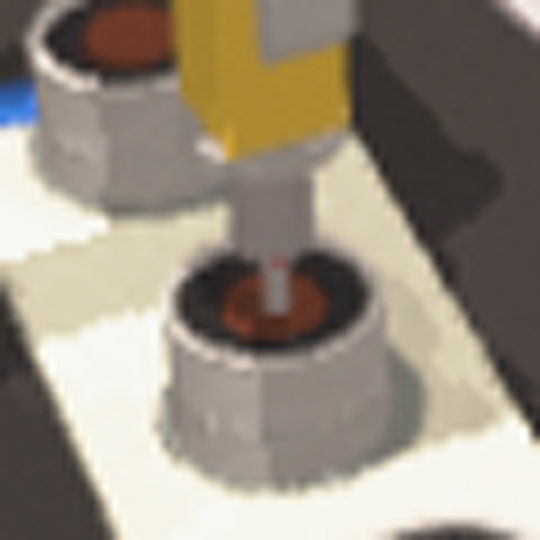

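View pics/e6.png

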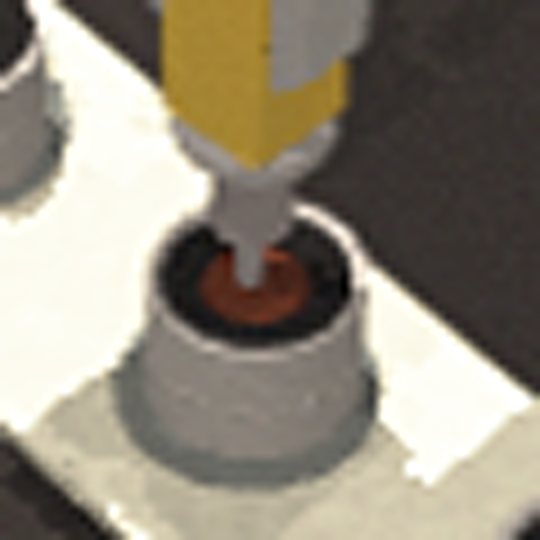

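```bash
python3 -m handwheel '[{"delta_pos":[0.8,3,0],"yaw":0},{"delta_pos":[0.8,6,0],"yaw":0},{"delta_pos":[0.8,8,0],"yaw":0},{"delta_pos":[0.8,8,0],"yaw":0}]'
```

```text
time: 9.7
tool_pos: [0.556, 0.0084, 0.1141]
ee_rot: [-1.572, 0.001, 1.431]
wrist_force: [-1.9, -1.8, 5.3]
width: 0.0299
```

```bash
python3 -m handwheel '[{"delta_pos":[0,3,0],"yaw":0},{"delta_pos":[0,3,0],"yaw":0},{"delta_pos":[0,3,0],"yaw":0}]'; python3 -m handwheel '[{"delta_pos":[0,0.5,0],"yaw":0},{"delta_pos":[0,0.5,0],"yaw":0},{"delta_pos":[0,0.5,0],"yaw":0}]'
python3 - <<'E'
from bench import robot
from h import *
o=robot.get_obs(); print(o["time"],o["wrist_force"],o["tool_pos"],o["width"])
s=robot.snapshot("side");crop(s["image"][:,:,::-1],255,230,315,290,9,"e7")
E
python3 -m handwheel '[{"delta_pos":[0,-5,0],"yaw":0},{"delta_pos":[0,-12,0],"yaw":0},{"delta_pos":[0,-30,0],"yaw":0},{"delta_pos":[0,-48,0],"yaw":0},{"delta_pos":[0,-48,0],"yaw":0},{"delta_pos":[0,-48,0],"yaw":0}]'
python3 - <<'E'
from bench import robot
from h import *
o=robot.get_obs(); print(o["tool_pos"],step(o,[.5352,-.1005,.133])[0])
E
```

```text
time: 10.0
tool_pos: [0.556, 0.0084, 0.1117]
ee_rot: [-1.572, 0.001, 1.431]
wrist_force: [-2.6, -1.2, 7.3]
width: 0.0299
time: 10.3
tool_pos: [0.556, 0.0084, 0.1114]
ee_rot: [-1.572, 0.001, 1.431]
wrist_force: [-2.7, -1.0, 7.4]
width: 0.03
10.3 [-2.6847659  -0.96308966  7.43876008] [0.55603473 0.00837695 0.11137137] 0.030031951411245237
time: 10.95
tool_pos: [0.5557, 0.0091, 0.157]
ee_rot: [-1.57, -0.001, 1.431]
wrist_force: [0.1, -0.9, -2.4]
width: 0.0298
[0.55567565 0.00910082 0.15699179] [-111.4   23.9    5. ]
```

View pics/e7.png

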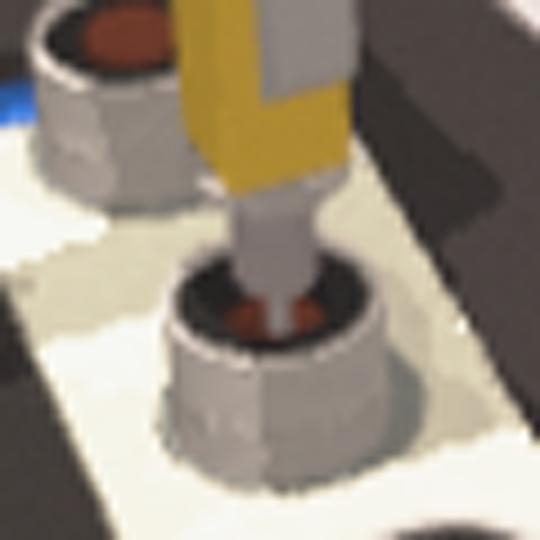

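```bash
python3 -m handwheel '[{"delta_pos":[-45,0,2],"yaw":0},{"delta_pos":[-90,0,4],"yaw":0},{"delta_pos":[-107,10,5],"yaw":0},{"delta_pos":[-111.4,20,5],"yaw":0},{"delta_pos":[-111.4,24,5],"yaw":0},{"delta_pos":[-111.4,24,5],"yaw":0},{"delta_pos":[-111.4,24,5],"yaw":0},{"delta_pos":[-111.4,24,5],"yaw":0}]'
python3 - <<'E'
from h import *
from bench import robot
o=robot.get_obs(); print(o["wrist_force"],o["tool_pos"],o["width"])
s=robot.snapshot("scene");crop(s["image"][:,:,::-1],273,178,333,238,9,"f3")
s=robot.snapshot("side");crop(s["image"][:,:,::-1],275,262,335,322,9,"f4")
E
```

```text
time: 11.75
tool_pos: [0.5359, -0.0998, 0.1344]
ee_rot: [-1.572, -0.0, 1.433]
wrist_force: [0.9, 0.4, -2.2]
width: 0.0298
[ 0.89076206  0.42501815 -2.22112249] [ 0.53585007 -0.09979705  0.13439756] 0.02982276737343838
```

View pics/f3.png

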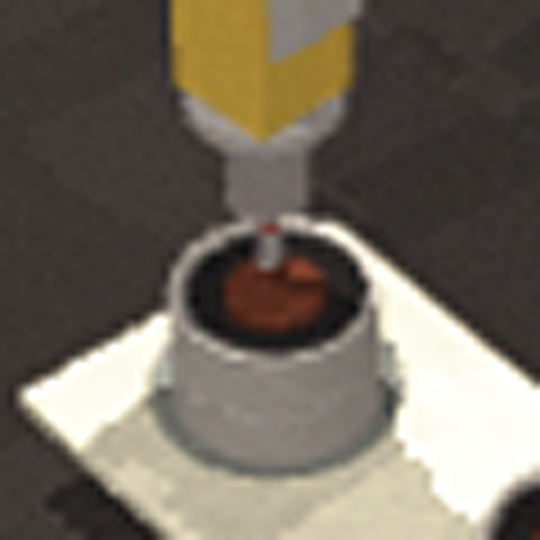

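View pics/f4.png

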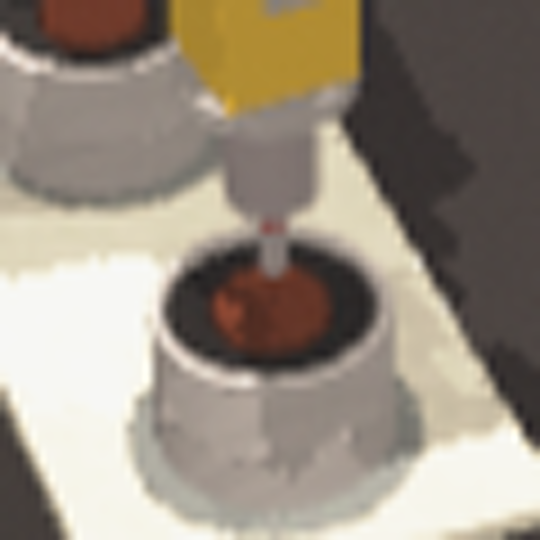

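Run:
```python
from h import *
S=lambda u,v:(273+u/9-.44,178+v/9-.44)
D=lambda u,v:(275+u/9-.44,262+v/9-.44)
diff(S(269,263),D(274,272),S(274.5,292),D(272,308),(.5357,-.0998,.1340))
```

```text
bias px [ 0.8 -0.9] tip->sample offset mm [0.2 1.5]
bias px [-1.2  1. ] tip->sample offset mm [-1.4 -1. ]
tri diff mm [ -0.8   0.5 -10. ]
```

```bash
python3 -m handwheel '[{"delta_pos":[1,3,0],"yaw":0},{"delta_pos":[1,6,0],"yaw":0},{"delta_pos":[1,9,0],"yaw":0},{"delta_pos":[1,11,0],"yaw":0},{"delta_pos":[1,11,0],"yaw":0}]'
python3 - <<'E'
from bench import robot
from h import *
o=robot.get_obs(); print(o["time"],o["wrist_force"],o["tool_pos"],o["width"])
s=robot.snapshot("side");crop(s["image"][:,:,::-1],275,262,335,322,9,"f5")
s=robot.snapshot("scene");crop(s["image"][:,:,::-1],273,178,333,238,9,"f6")
o=robot.get_obs(); print(o["time"],o["wrist_force"],o["tool_pos"],o["width"])
E
```

```text
time: 12.35
tool_pos: [0.5355, -0.0997, 0.1233]
ee_rot: [-1.571, -0.0, 1.431]
wrist_force: [-0.6, 0.5, 1.7]
width: 0.0296
12.35 [-0.62832126  0.54630325  1.7170584 ] [ 0.53553981 -0.09968313  0.12333278] 0.02963030770259775
12.45 [-1.64463532  1.14214507  0.79166515] [ 0.53550953 -0.09970842  0.12349429] 0.02973825405297913
```

View pics/f5.png

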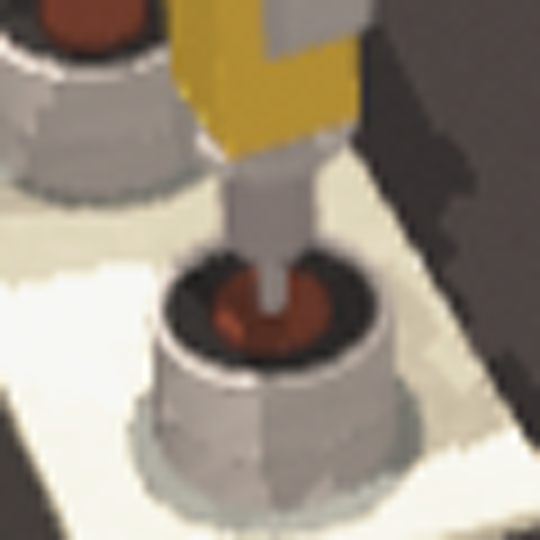

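View pics/f6.png

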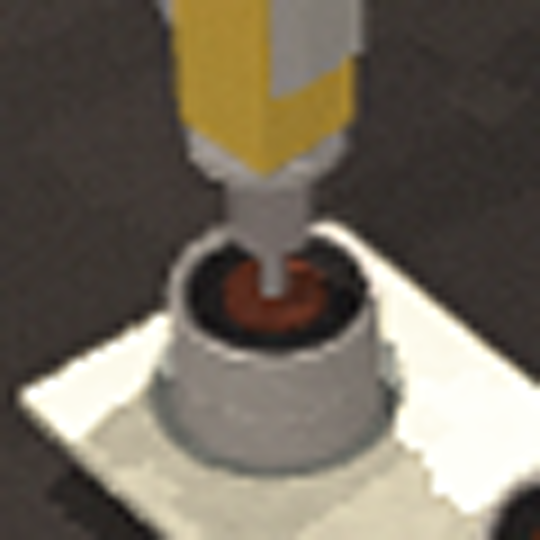

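```bash
python3 -m handwheel '[{"delta_pos":[0,2,0],"yaw":0},{"delta_pos":[0,4,0],"yaw":0},{"delta_pos":[0,4.6,0],"yaw":0},{"delta_pos":[0,4.6,0],"yaw":0}]'
```

```text
time: 12.85
tool_pos: [0.5356, -0.0997, 0.1196]
ee_rot: [-1.572, -0.0, 1.431]
wrist_force: [-3.0, 0.8, 7.0]
width: 0.0301
```

```bash
python3 -m handwheel '[{"delta_pos":[0,0.7,0],"yaw":0},{"delta_pos":[0,0.7,0],"yaw":0},{"delta_pos":[0,0.7,0],"yaw":0},{"delta_pos":[0,0.7,0],"yaw":0}]'
python3 -m handwheel '[{"delta_pos":[0,-3,0],"yaw":0},{"delta_pos":[0,-8,0],"yaw":0},{"delta_pos":[0,-30,0],"yaw":0},{"delta_pos":[0,-70,0],"yaw":0},{"delta_pos":[0,-85,0],"yaw":0},{"delta_pos":[0,-85,0],"yaw":0}]'
python3 - <<'E'
from bench import robot
from h import *
o=robot.get_obs(); print(o["time"],o["wrist_force"],o["tool_pos"],o["ee_rot"],step(o,[.5047,.3559,.20])[0])
E
```

```text
time: 13.25
tool_pos: [0.5356, -0.0997, 0.1192]
ee_rot: [-1.572, -0.0, 1.431]
wrist_force: [-3.2, 1.2, 6.5]
width: 0.0298
time: 13.85
tool_pos: [0.5371, -0.1004, 0.2052]
ee_rot: [-1.577, 0.001, 1.431]
wrist_force: [0.1, -0.5, -2.5]
width: 0.03
13.85 [ 0.14495989 -0.46665425 -2.51171443] [ 0.53712168 -0.10043704  0.20520884] [-1.57687213e+00  1.09729385e-03  1.43087875e+00] [447.4   4.1  95.8]
```

```bash
python3 -m handwheel '[{"delta_pos":[40,0,9],"yaw":0},{"delta_pos":[88,0,19],"yaw":0},{"delta_pos":[136,0,29],"yaw":0},{"delta_pos":[184,0,39],"yaw":0},{"delta_pos":[232,0,50],"yaw":0},{"delta_pos":[280,0,60],"yaw":0},{"delta_pos":[328,0,70],"yaw":0},{"delta_pos":[376,0,81],"yaw":0},{"delta_pos":[420,0,91],"yaw":0},{"delta_pos":[447,0,96],"yaw":0},{"delta_pos":[447,0,96],"yaw":0},{"delta_pos":[447,0,96],"yaw":0}]'
python3 -m handwheel '[{"delta_pos":[0,0,0],"yaw":0},{"delta_pos":[0,0,0],"yaw":0}]'
python3 - <<'E'
from bench import robot
from h import *
o=robot.get_obs(); print(o["time"],o["wrist_force"],o["tool_pos"],o["ee_rot"],step(o,[.5047,.3559,.20])[0])
E
```

```text
time: 15.05
tool_pos: [0.5019, 0.356, 0.1997]
ee_rot: [-1.568, 0.003, 1.432]
wrist_force: [-0.3, -0.4, -2.2]
width: 0.0298
time: 15.25
tool_pos: [0.503, 0.3548, 0.2022]
ee_rot: [-1.57, 0.001, 1.429]
wrist_force: [-0.0, -0.8, -2.3]
width: 0.0297
15.25 [-0.01468971 -0.8307125  -2.28013871] [0.5029626  0.35481406 0.20217751] [-1.57035870e+00  7.22778569e-04  1.42912568e+00] [ 1.3  2.2 -1.6]
```

```bash
python3 -m handwheel '[{"delta_pos":[1.3,10,-1.6],"yaw":0},{"delta_pos":[1.3,35,-1.6],"yaw":0},{"delta_pos":[1.3,40,-1.6],"yaw":0},{"delta_pos":[1.3,40,-1.6],"yaw":0},{"delta_pos":[1.3,40,-1.6],"yaw":0}]'
python3 - <<'E'
from bench import robot
from h import *
o=robot.get_obs(); print(o["time"],o["wrist_force"],o["tool_pos"],o["ee_rot"],step(o,[.5047,.3559,.0934])[0])
s=robot.snapshot("scene");crop(s["image"][:,:,::-1],465,230,555,340,6,"g1")
s=robot.snapshot("side");crop(s["image"][:,:,::-1],160,130,250,230,6,"g2")
E
```

```text
time: 15.75
tool_pos: [0.5048, 0.3572, 0.1633]
ee_rot: [-1.571, -0.001, 1.431]
wrist_force: [-0.2, -0.5, -2.5]
width: 0.03
15.75 [-0.18244735 -0.46492059 -2.53120476] [0.50481416 0.3571669  0.16327582] [-1.57143842e+00 -5.66998449e-04  1.43060532e+00] [-1.3 69.9 -0. ]
```

View pics/g1.png

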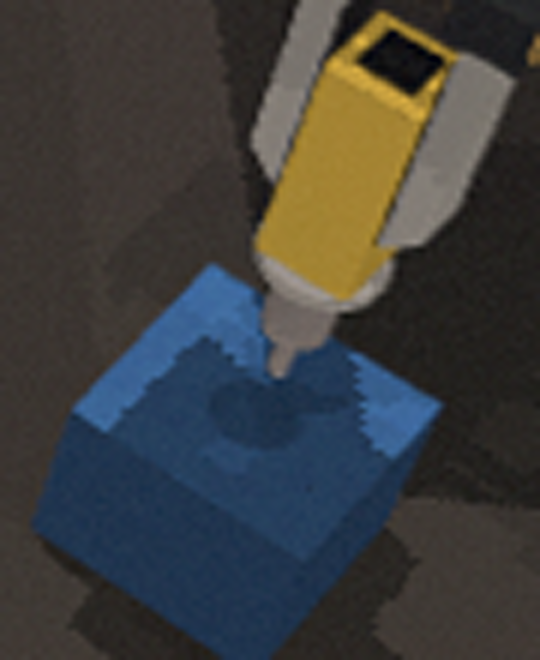

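View pics/g2.png

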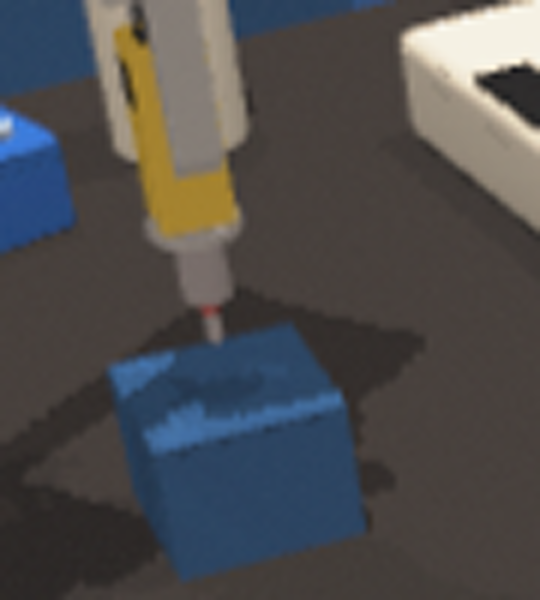

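```bash
python3 -m handwheel '[{"delta_pos":[-1,10,0],"yaw":0},{"delta_pos":[-1,25,0],"yaw":0},{"delta_pos":[-1,32,0],"yaw":0},{"delta_pos":[-1,40,0],"yaw":0},{"delta_pos":[-1,40,0],"yaw":0}]'
python3 - <<'E'
from bench import robot
from h import *
o=robot.get_obs(); print(o["wrist_force"],o["wrist_torque"],step(o,[.5047,.3559,.0934])[0])
E
```

```text
time: 16.35
tool_pos: [0.5033, 0.3557, 0.1203]
ee_rot: [-1.568, 0.002, 1.431]
wrist_force: [-0.4, 0.8, -2.4]
width: 0.0299
[-0.3963533   0.79251037 -2.36492576] [-0.0002703  -0.04997933  0.00998629] [ 0.4 26.9 -1.5]
```

```bash
python3 -m handwheel '[{"delta_pos":[0.3,8,-0.8],"yaw":0},{"delta_pos":[0.3,16,-0.8],"yaw":0},{"delta_pos":[0.3,22,-0.8],"yaw":0},{"delta_pos":[0.3,22,-0.8],"yaw":0},{"delta_pos":[0.3,22,-0.8],"yaw":0}]'
python3 - <<'E'
from bench import robot
from h import *
o=robot.get_obs(); print(o["wrist_force"],o["wrist_torque"],step(o,[.5047,.3559,.0934])[0])
E
```

```text
time: 16.85
tool_pos: [0.5051, 0.3564, 0.1005]
ee_rot: [-1.571, 0.0, 1.431]
wrist_force: [-0.4, -0.3, -2.6]
width: 0.0302
[-0.43323248 -0.27009755 -2.58293257] [-0.04890635  0.01361271  0.03707037] [-0.6  7.1  0.3]
```

```bash
python3 -m handwheel '[{"delta_pos":[-0.3,3,0],"yaw":0},{"delta_pos":[-0.3,5.5,0],"yaw":0},{"delta_pos":[-0.3,5.5,0],"yaw":0}]'; python3 -m handwheel '[{"delta_pos":[0,1,0],"yaw":0},{"delta_pos":[0,1,0],"yaw":0},{"delta_pos":[0,1,0],"yaw":0}]'
```

```text
time: 17.15
tool_pos: [0.5049, 0.356, 0.0948]
ee_rot: [-1.57, 0.0, 1.431]
wrist_force: [0.3, 0.1, -2.5]
width: 0.0296
time: 17.45
tool_pos: [0.5052, 0.3562, 0.0943]
ee_rot: [-1.571, -0.0, 1.431]
wrist_force: [0.2, 0.2, -2.7]
width: 0.0298
```

```bash
python3 -m handwheel '[{"delta_pos":[0,0.7,0],"yaw":0},{"delta_pos":[0,1,0],"yaw":0},{"delta_pos":[0,1,0],"yaw":0}]'
```

```text
time: 17.75
tool_pos: [0.5052, 0.3562, 0.0934]
ee_rot: [-1.571, -0.0, 1.431]
wrist_force: [0.3, 0.2, -1.4]
width: 0.0301
```

Run:
```python
from bench import robot
from h import *
s=robot.snapshot("side");crop(s["image"][:,:,::-1],160,130,250,230,6,"g3")
```

```text
(no output)
```

View pics/g3.png

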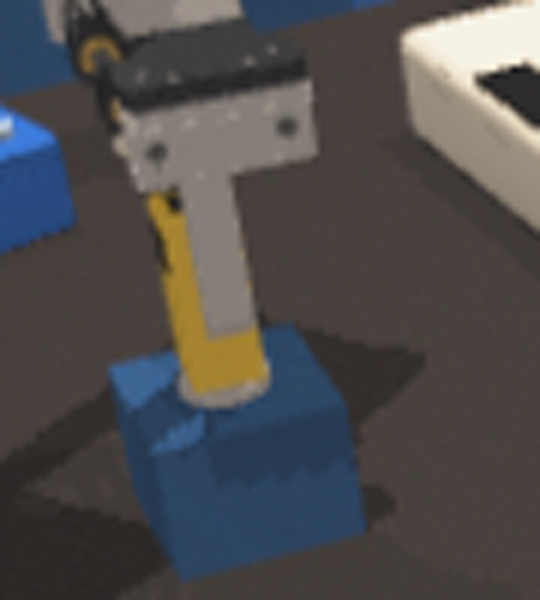

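```bash
python3 -m handwheel '[{"delta_pos":[0,0.5,0],"yaw":0},{"delta_pos":[0,0.5,0],"yaw":0}]'; python3 -m handwheel '[{"delta_pos":[0,0,0],"yaw":0},{"delta_pos":[0,0,0],"yaw":0},{"delta_pos":[0,0,0],"yaw":0},{"delta_pos":[0,0,0],"yaw":0},{"delta_pos":[0,0,0],"yaw":0},{"delta_pos":[0,0,0],"yaw":0},{"delta_pos":[0,0,0],"yaw":0}]' 0;  python3 -m handwheel '[{"delta_pos":[0,0,0],"yaw":0},{"delta_pos":[0,0,0],"yaw":0}]'
```

```text
time: 18.0
tool_pos: [0.5052, 0.3562, 0.0934]
ee_rot: [-1.571, -0.0, 1.431]
wrist_force: [-0.1, -1.0, 1.0]
width: 0.03
time: 18.7
tool_pos: [0.5051, 0.3562, 0.0927]
ee_rot: [-1.571, -0.0, 1.431]
wrist_force: [-0.7, -0.4, -0.2]
width: 0.0826
time: 18.9
tool_pos: [0.5051, 0.3562, 0.0927]
ee_rot: [-1.571, -0.0, 1.431]
wrist_force: [0.3, -0.1, -0.8]
width: 0.0937
```

Raise clear, then head toward sample 2.

```bash
python3 -m handwheel '[{"delta_pos":[0,-30,0],"yaw":0},{"delta_pos":[0,-75,0],"yaw":0},{"delta_pos":[0,-110,0],"yaw":0},{"delta_pos":[0,-110,0],"yaw":0},{"delta_pos":[0,-110,0],"yaw":0}]'
python3 - <<'E'
from bench import robot
from h import *
o=robot.get_obs(); print(o["time"],o["tool_pos"],step(o,[.556,.009,.15],np.radians(78))[:2])
s=robot.snapshot("scene");crop(s["image"][:,:,::-1],465,230,555,340,5,"g4")
s=robot.snapshot("side");crop(s["image"][:,:,::-1],160,130,250,230,6,"g5")
E
```

```text
time: 19.4
tool_pos: [0.5056, 0.3564, 0.2038]
ee_rot: [-1.573, -0.002, 1.431]
wrist_force: [-0.2, 0.5, 0.3]
width: 0.0937
19.4 [0.50555684 0.35642721 0.20383481] (array([-337.1,   53.5,  -98.2]), np.float64(0.06967249451364199))
```

View pics/g4.png

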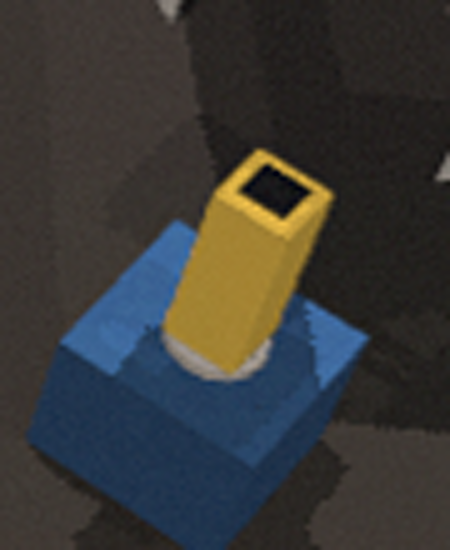

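View pics/g5.png

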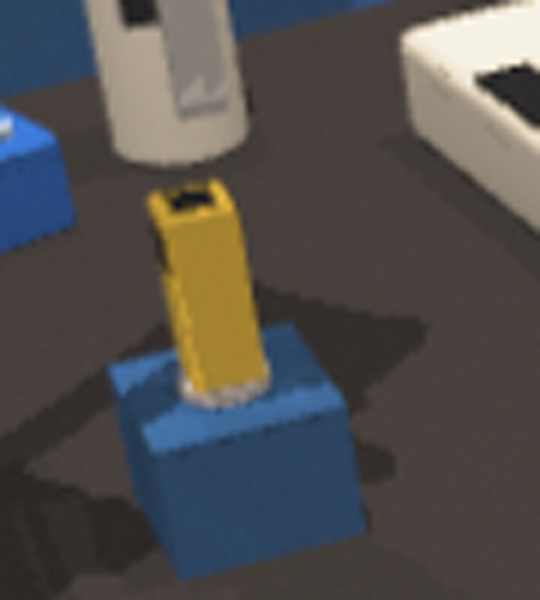

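```bash
python3 -m handwheel '[{"delta_pos":[-45,0,-13],"yaw":0},{"delta_pos":[-93,0,-27],"yaw":0},{"delta_pos":[-140,0,-41],"yaw":0.04},{"delta_pos":[-188,10,-55],"yaw":0.075},{"delta_pos":[-235,30,-68],"yaw":0.075},{"delta_pos":[-280,50,-82],"yaw":0.075},{"delta_pos":[-320,70,-94],"yaw":0.075},{"delta_pos":[-336,90,-98],"yaw":0.075},{"delta_pos":[-336,95,-98],"yaw":0.075},{"delta_pos":[-336,95,-98],"yaw":0.075},{"delta_pos":[-336,95,-98],"yaw":0.075}]'
python3 - <<'E'
from bench import robot
from h import *
o=robot.get_obs(); print(o["time"],o["tool_pos"],step(o,[.5562,.0094,.014],np.radians(77.6)))
s=robot.snapshot("wrist");cv2.imwrite("pics/w3.png",s["image"][:,:,::-1]); c=cam(s)
im=s["image"].astype(int); r,g,b=im[...,0],im[...,1],im[...,2]; m=(r>1.7*g)&(r>70)&(b<g*1.3)
n,l,st,ce=cv2.connectedComponentsWithStats(m.astype(np.uint8))
for i in range(1,n):
    if st[i][4]>100: print(st[i],ce[i],onplane(c,ce[i],.044))
E
```

```text
time: 20.6
tool_pos: [0.5554, 0.0112, 0.1079]
ee_rot: [-1.571, -0.001, 1.358]
wrist_force: [-0.5, -0.3, 1.7]
width: 0.0945
20.6 [0.55535467 0.01117038 0.10790762] (array([-1.6, 93.9, -1.2]), np.float64(0.0031574832511138684), [[0.2117, 0.0001, -0.9773], [0.9773, 0.0007, 0.2117], [0.0007, -1.0, 0.0001]])
[ 295  233   39   39 1180] [314.16355932 252.03983051] [0.55347778 0.0109577  0.044     ]
[ 485  234   40   39 1185] [504.27088608 253.22869198] [0.57878041 0.1241153  0.044     ]
[ 112  238   41   39 1227] [131.96984515 256.96169519] [ 0.53298482 -0.09844358  0.044     ]
```

View pics/w3.png

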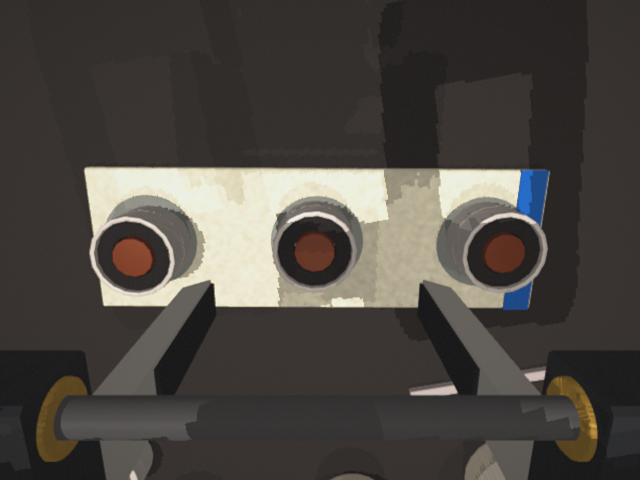

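```bash
python3 -m handwheel '[{"delta_pos":[-1,40,0],"yaw":0},{"delta_pos":[-1,75,0],"yaw":0},{"delta_pos":[-1,90,0],"yaw":0},{"delta_pos":[-1,93,0],"yaw":0},{"delta_pos":[-1,93,0],"yaw":0},{"delta_pos":[-1,93,0],"yaw":0}]'
python3 -m handwheel '[{"delta_pos":[0,0,0],"yaw":0},{"delta_pos":[0,0,0],"yaw":0},{"delta_pos":[0,0,0],"yaw":0},{"delta_pos":[0,0,0],"yaw":0},{"delta_pos":[0,0,0],"yaw":0},{"delta_pos":[0,0,0],"yaw":0},{"delta_pos":[0,0,0],"yaw":0},{"delta_pos":[0,0,0],"yaw":0},{"delta_pos":[0,0,0],"yaw":0}]' 255
```

```text
time: 21.25
tool_pos: [0.5569, 0.009, 0.017]
ee_rot: [-1.575, -0.001, 1.357]
wrist_force: [0.5, 0.3, 0.8]
width: 0.0941
time: 22.15
tool_pos: [0.5552, 0.0089, 0.0147]
ee_rot: [-1.571, -0.0, 1.356]
wrist_force: [0.7, 0.9, 0.1]
width: 0.0518
```

```bash
python3 -m handwheel '[{"delta_pos":[0,-8,0],"yaw":0},{"delta_pos":[0,-40,0],"yaw":0},{"delta_pos":[0,-80,0],"yaw":0},{"delta_pos":[0,-95,0],"yaw":0},{"delta_pos":[0,-95,0],"yaw":0}]'
python3 - <<'E'
from bench import robot
from h import *
o=robot.get_obs(); print(o["time"],o["wrist_force"],o["width"],o["tool_pos"],step(o,[.481,-.343,.10]))
E
```

```text
time: 22.65
tool_pos: [0.5572, 0.0086, 0.1129]
ee_rot: [-1.577, -0.001, 1.356]
wrist_force: [0.5, 0.7, -2.1]
width: 0.052
22.65 [ 0.5151894   0.71290439 -2.06371084] 0.051976185958072026 [0.55716306 0.00856733 0.11291946] (array([-359.7,   12.7,   -0.5]), None, [[0.2132, 0.0066, -0.977], [0.977, -0.0007, 0.2132], [0.0008, -1.0, -0.0066]])
```

```bash
python3 -m handwheel '[{"delta_pos":[-30,0,0],"yaw":0},{"delta_pos":[-75,0,0],"yaw":0},{"delta_pos":[-120,0,0],"yaw":0},{"delta_pos":[-165,0,0],"yaw":0},{"delta_pos":[-210,0,0],"yaw":0},{"delta_pos":[-255,0,0],"yaw":0},{"delta_pos":[-300,0,0],"yaw":0},{"delta_pos":[-340,0,0],"yaw":0},{"delta_pos":[-360,0,0],"yaw":0},{"delta_pos":[-360,0,0],"yaw":0},{"delta_pos":[-360,0,0],"yaw":0},{"delta_pos":[-360,0,0],"yaw":0}]'
python3 - <<'E'
from bench import robot
from h import *
o=robot.get_obs(); print(o["time"],o["wrist_force"],o["width"],o["tool_pos"],step(o,[.481,-.343,.0125]))
s=robot.snapshot("wrist");cv2.imwrite("pics/w4.png",s["image"][:,:,::-1])
s=robot.snapshot("side");cv2.imwrite("pics/side4.png",s["image"][:,:,::-1])
E
```

```text
time: 23.85
tool_pos: [0.4783, -0.3412, 0.1083]
ee_rot: [-1.569, -0.002, 1.357]
wrist_force: [-1.0, -0.3, -1.1]
width: 0.052
23.85 [-0.98253761 -0.29282721 -1.08368809] 0.05197622976541388 [ 0.47826605 -0.34124882  0.10831656] (array([-1.3, 95.8, -3.2]), None, [[0.212, -0.0015, -0.9773], [0.9773, 0.0022, 0.212], [0.0018, -1.0, 0.0019]])
```

View pics/w4.png

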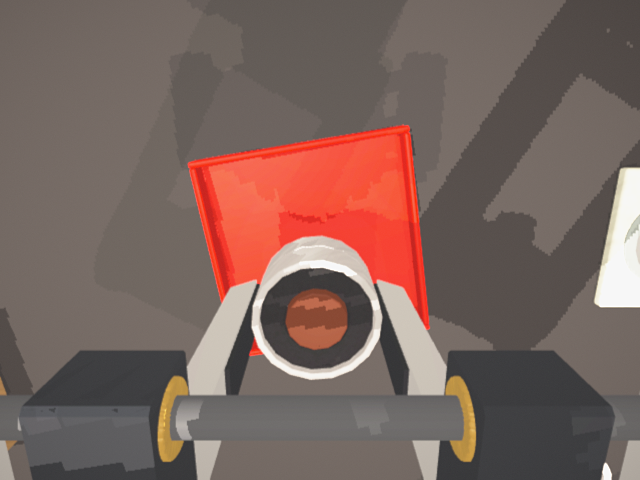

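View pics/side4.png

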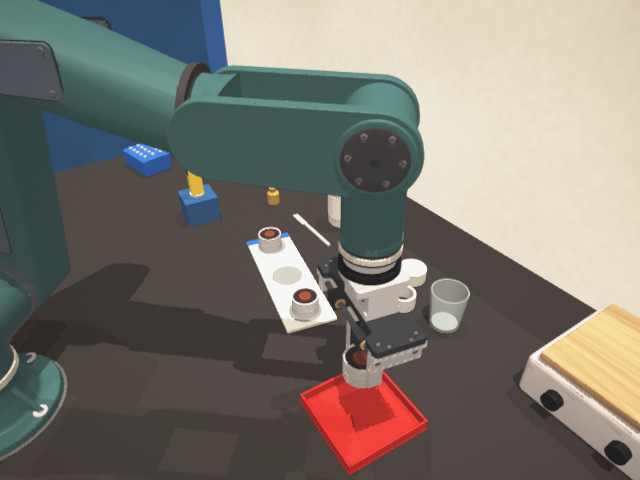

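```bash
python3 -m handwheel '[{"delta_pos":[-1,30,-2],"yaw":0},{"delta_pos":[-1,65,-2],"yaw":0},{"delta_pos":[-1,80,-2],"yaw":0},{"delta_pos":[-1,89,-2],"yaw":0},{"delta_pos":[-1,89,-2],"yaw":0},{"delta_pos":[-1,89,-2],"yaw":0}]'
python3 -m handwheel '[{"delta_pos":[0,0,0],"yaw":0},{"delta_pos":[0,0,0],"yaw":0}]'
python3 - <<'E'
from bench import robot
from h import *
o=robot.get_obs(); print(o["time"],o["wrist_force"],o["width"],o["tool_pos"])
s=robot.snapshot("scene");crop(s["image"][:,:,::-1],190,120,300,210,6,"h1")
E
```

```text
time: 24.55
tool_pos: [0.4811, -0.3448, 0.0222]
ee_rot: [-1.573, 0.001, 1.356]
wrist_force: [0.5, 0.9, -1.4]
width: 0.0522
time: 24.75
tool_pos: [0.481, -0.345, 0.0223]
ee_rot: [-1.573, 0.001, 1.356]
wrist_force: [-0.6, -0.6, -1.1]
width: 0.0519
24.75 [-0.60194424 -0.61508103 -1.13966783] 0.051885755915201816 [ 0.48097751 -0.34504914  0.02229544]
```

View pics/h1.png

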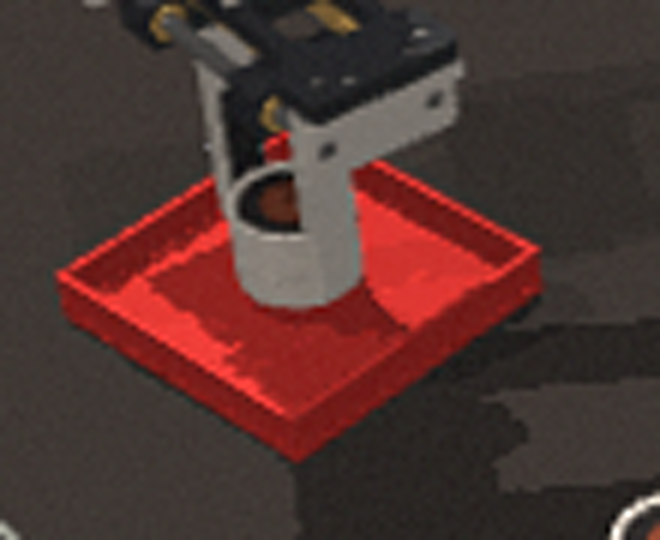

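```bash
python3 -m handwheel '[{"delta_pos":[0,4,0],"yaw":0},{"delta_pos":[0,9,0],"yaw":0},{"delta_pos":[0,9,0],"yaw":0},{"delta_pos":[0,9,0],"yaw":0}]'; python3 -m handwheel '[{"delta_pos":[0,1,0],"yaw":0},{"delta_pos":[0,1,0],"yaw":0},{"delta_pos":[0,1,0],"yaw":0}]';python3 -m handwheel '[{"delta_pos":[0,0.7,0],"yaw":0},{"delta_pos":[0,0.7,0],"yaw":0},{"delta_pos":[0,0.7,0],"yaw":0}]'
```

```text
time: 25.2
tool_pos: [0.4799, -0.3441, 0.0112]
ee_rot: [-1.57, -0.001, 1.356]
wrist_force: [-0.8, 0.2, -0.8]
width: 0.0519
time: 25.5
tool_pos: [0.4801, -0.3443, 0.0107]
ee_rot: [-1.571, -0.0, 1.356]
wrist_force: [0.3, 0.4, -0.8]
width: 0.0521
time: 25.8
tool_pos: [0.4802, -0.3443, 0.0107]
ee_rot: [-1.571, 0.0, 1.356]
wrist_force: [-2.6, 1.2, 4.7]
width: 0.052
```

Contact with the tray floor. Releasing (partial opening).

```bash
python3 -m handwheel '[{"delta_pos":[0,-0.8,0],"yaw":0},{"delta_pos":[0,-0.8,0],"yaw":0}]';python3 -m handwheel '[{"delta_pos":[0,0,0],"yaw":0},{"delta_pos":[0,0,0],"yaw":0},{"delta_pos":[0,0,0],"yaw":0},{"delta_pos":[0,0,0],"yaw":0},{"delta_pos":[0,0,0],"yaw":0},{"delta_pos":[0,0,0],"yaw":0}]' 60;python3 -m handwheel '[{"delta_pos":[0,-20,0],"yaw":0},{"delta_pos":[0,-50,0],"yaw":0},{"delta_pos":[0,-100,0],"yaw":0},{"delta_pos":[0,-140,0],"yaw":0},{"delta_pos":[0,-140,0],"yaw":0},{"delta_pos":[0,-140,0],"yaw":0}]'
python3 - <<'E'
from bench import robot
from h import *
for n in ["scene","side","wrist"]:
    s=robot.snapshot(n);cv2.imwrite(f"pics/{n}5.png",s["image"][:,:,::-1])
E
```

```text
time: 26.0
tool_pos: [0.4802, -0.3444, 0.0107]
ee_rot: [-1.571, 0.0, 1.356]
wrist_force: [-1.3, 0.6, 1.5]
width: 0.0517
time: 26.6
tool_pos: [0.4802, -0.3443, 0.0107]
ee_rot: [-1.571, -0.0, 1.356]
wrist_force: [-0.4, 0.4, -0.1]
width: 0.0719
time: 27.2
tool_pos: [0.4807, -0.3448, 0.1522]
ee_rot: [-1.574, 0.001, 1.356]
wrist_force: [-0.4, 0.7, -0.8]
width: 0.0718
```

View pics/scene5.png

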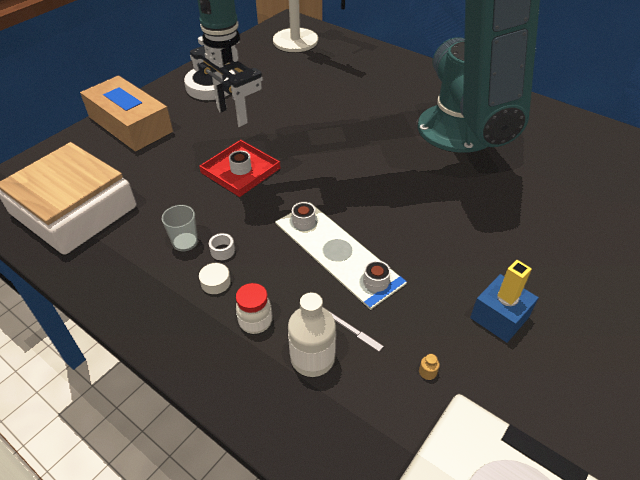

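View pics/side5.png

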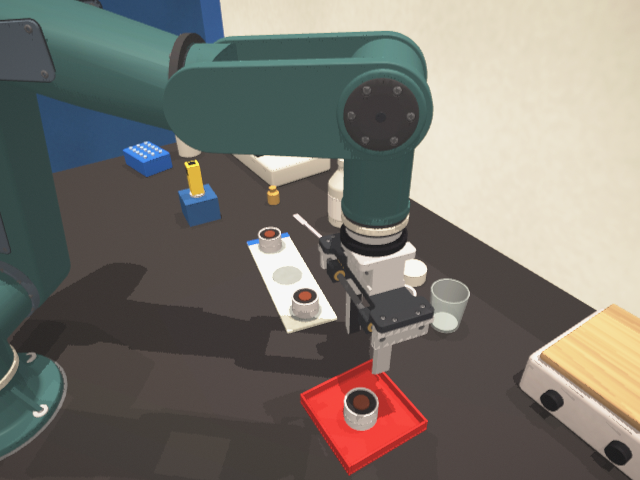

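View pics/wrist5.png

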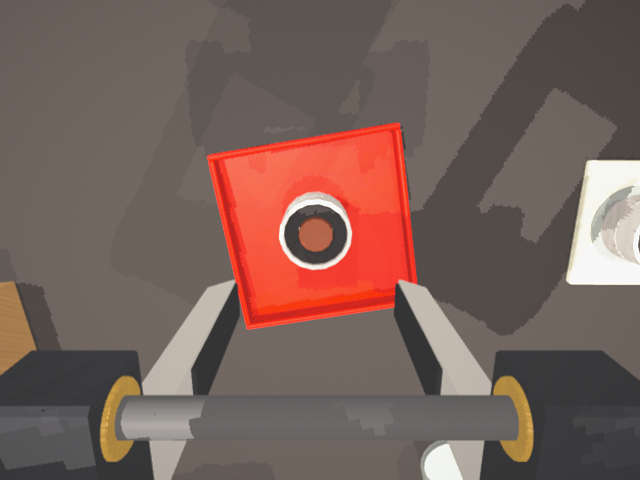

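The sample stands upright in the middle of the tray (wrist image, about 316, 235). The gauge is home (scene image, about 513, 285) and the other two samples are on their marks.

Run:
```python
from bench import robot
print(robot.close_job())
```

```text
the job is handed in; nothing more can be done
None
```

The job is done and handed in at about 27 s. The soft sample was the middle one.

| Sample, from the blue end | Force (wrist, less the gauge's weight) | Pin and rubber travel together | Rubber sinking | Result |
|---|---|---|---|---|
| First | 8 to 9 N | about 6.5 mm, or 0.7 mm per N | about 2 mm | sound |
| Middle | about 9.7 N | about 14 mm, or 1.45 mm per N | about 9 mm | soft |
| Third | about 9 N | about 6.2 mm, or 0.7 mm per N | about 2 mm | sound |

- **How the sinking was found:** I worked it out from the arm's travel and the spring rate, not directly from the pictures.
- **Hold time:** each press was held above 7 N for roughly 0.5 to 0.8 s. The first was the longest, because I raised the force in steps.
- **Last pictures:** the gauge is seated upright in the stand, and the soft sample stands upright near the middle of the red tray. The other two samples are on their marks, the bystanders look unmoved, and the gripper is clear of everything.
- **Disagreements:**
  - The cameras differed by 1 to 4 mm on where the pin was relative to each sample, so the pin was probably 1 to 2 mm off centre.
  - The force readings scattered by about 0.7 N and ran up to about 1 N below the figure worked out from the travel. Both stayed between 7 and 13 N while I held each press.

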